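Reload the twin-tube jar magazine

TASK

Reload the jar magazine: swing its cover flap up and back, past upright, until it stays open by itself, then load every cream specimen jar into the two clear tubes, lid up and one on top of the other, two at most to a tube. When all the jars are in, swing the flap shut again over the tubes and leave the other things on the worktop where they are.

Things in the scene. Friction and masses are not known exactly. Their poses are not given: they have to be found in the camera images.
- magazine: fixed: grey plinth 110 (x) x 210 (y) x 20 mm, two upright clear tubes (bore 52, flared to 63 at the top; axes at x = 0, y = +50 and -50 mm; floors at z = 20, mouths at z = 172 mm), plate behind. Two stacked jars reach z = 166 mm. A jar let go with its foot inside a mouth slides down. Origin: centre of the plinth's underside; x to its back (hinge side), front (-x) to the robot, z up
- left_mouth (a point): centre of the mouth of the tube at the magazine's +y side, on the tube's axis, 172 mm above the worktop
- right_mouth (a point): centre of the mouth of the tube at the magazine's -y side, on the tube's axis, 172 mm above the worktop
- flap (a joint): aluminium cover flap 82x186x5 mm, 0.2 kg, over both mouths, on a level hinge behind the tubes: 0 = shut, flat over the tubes; grows as its front edge swings up and back; 1.57 = upright; 2.0 = leaning back on its stop. Held only by its weight: let go below about 1.5 it falls shut, beyond about 1.65 it falls back to the stop and stays
- flap_bar (a point): middle of the flap's round steel handle bar (10 mm in diameter, 83 mm clear between its two arms, parallel to the hinge), which lies 34 mm in front of the flap's front edge when shut and moves with the flap, 118 mm from the hinge axis (2 mm higher than it when shut); free space round it for fingers
- flap_hinge (a point): middle of the flap's hinge axis, 178 mm above the worktop, 46 mm behind the magazine's centre; the axis runs along the magazine's y
- jar_a: cream specimen jar, upright at the start: 73 mm tall, body 43 mm in diameter, fixed screw lid 46 mm in diameter over the top 20 mm, about 200 g, bottom-heavy; origin at the centre of its underside, z up through the lid. Three or four of jar_a to jar_d are present, all alike
- jar_b: cream specimen jar, upright at the start: 73 mm tall, body 43 mm in diameter, fixed screw lid 46 mm in diameter over the top 20 mm, about 200 g, bottom-heavy; origin at the centre of its underside, z up through the lid. Three or four of jar_a to jar_d are present, all alike
- jar_c: cream specimen jar, upright at the start: 73 mm tall, body 43 mm in diameter, fixed screw lid 46 mm in diameter over the top 20 mm, about 200 g, bottom-heavy; origin at the centre of its underside, z up through the lid. Three or four of jar_a to jar_d are present, all alike
- jar_d: cream specimen jar, upright at the start: 73 mm tall, body 43 mm in diameter, fixed screw lid 46 mm in diameter over the top 20 mm, about 200 g, bottom-heavy; origin at the centre of its underside, z up through the lid. Three or four of jar_a to jar_d are present, all alike
- lidded_cup: white specimen cup with an orange lid, 66 mm in diameter, 70 mm tall, not to be disturbed; origin at the centre of its underside
- label_block: small blue and white label box 34x40x66 mm, not to be disturbed; origin at the centre of its underside
Not all that is in view belongs to the job. What is shaped like the jar_b but turquoise is not meant.

How it is judged:
On the way, in this order (a step that is already met when the one before it is completed fails the run):
1. the flap leans open past upright by itself, not touched by the robot (value of joint flap above 1.7 rad and contact force between each of the arm, the fingers and flap below 0.1 N), for 0.3 s.
2. every jar present rests in a tube, lid up, while the flap is open ((horizontal distance between jar_a and left_mouth below 0.009 m or horizontal distance between jar_a and right_mouth below 0.009 m) and z of jar_a in the frame of magazine between 0.01 and 0.105 m and angle between each of jar_a, jar_b, jar_c, jar_d's own z axis and vertical below 0.2 rad and linear speed of each of jar_a, jar_b, jar_c, jar_d below 0.03 m/s and (horizontal distance between jar_b and left_mouth below 0.009 m or horizontal distance between jar_b and right_mouth below 0.009 m) and z of jar_b in the frame of magazine between 0.01 and 0.105 m and (horizontal distance between jar_c and left_mouth below 0.009 m or horizontal distance between jar_c and right_mouth below 0.009 m) and z of jar_c in the frame of magazine between 0.01 and 0.105 m and (horizontal distance between jar_d and left_mouth below 0.009 m or horizontal distance between jar_d and right_mouth below 0.009 m) and z of jar_d in the frame of magazine between 0.01 and 0.105 m and value of joint flap above 1.5 rad), for 0.2 s.
At the end, for the whole second after the job is handed in: every jar present stands at rest in one of the two tubes, lid up (within 0.2 rad), its axis within 9 mm of the tube's, its foot less than 105 mm above the worktop (so at most two to a tube), and the flap is shut (joint below 0.08 rad) ((horizontal distance between jar_a and left_mouth below 0.009 m or horizontal distance between jar_a and right_mouth below 0.009 m) and z of jar_a in the frame of magazine between 0.01 and 0.105 m and angle between each of jar_a, jar_b, jar_c, jar_d's own z axis and vertical below 0.2 rad and linear speed of each of jar_a, jar_b, jar_c, jar_d below 0.03 m/s and (horizontal distance between jar_b and left_mouth below 0.009 m or horizontal distance between jar_b and right_mouth below 0.009 m) and z of jar_b in the frame of magazine between 0.01 and 0.105 m and (horizontal distance between jar_c and left_mouth below 0.009 m or horizontal distance between jar_c and right_mouth below 0.009 m) and z of jar_c in the frame of magazine between 0.01 and 0.105 m and (horizontal distance between jar_d and left_mouth below 0.009 m or horizontal distance between jar_d and right_mouth below 0.009 m) and z of jar_d in the frame of magazine between 0.01 and 0.105 m and value of joint flap below 0.08 rad); the robot touches nothing.
It fails at once if the lidded cup or the label box is pushed more than 3 cm or knocked over (distance of any of lidded_cup, label_block from where it was at the start of the episode above 0.03 m or angle between any of lidded_cup, label_block's own z axis and vertical above 0.6 rad).
Of jar_a, jar_b, jar_c, jar_d only 3 to 4 are there at a start; the rules pass over those that are not, and their reading is None.
At some moment in a run one of jar_a, jar_b, jar_c, jar_d may be knocked a few centimetres aside while the robot is not near it.
It also fails if it takes over 200 s, if anything falls off the work surface, if the arm or the gripper's body presses on something with over 40 N, if the wrist force passes 120 N, or if a joint passes its speed limit or range.

ROBOT

A 6-joint arm with a two-finger parallel gripper is mounted at the origin on a cart in front of the work surface, level with it; the furniture and walls round the work are solid. World frame = base frame: x ahead of the robot, y to its left, z up, the work surface at z = 0. Lengths are in m, angles in rad, forces in N, time in s.
With the tool pointing down it reaches from about 0.325 to 0.9 m from the base axis. Payload 6.1 kg.
Tool frame: the origin (TCP) lies on the centre line of the jaws, within the pads' length; the fingertips stand 8 mm ahead of it and the grasp point (between the pads) lies 11 mm behind it; z points along the fingers, x is the direction in which the jaws open and shut, and the axes are right-handed (so a half turn about z gives the same grasp; the last joint's range is limited). The gripper opens to 87 mm and grips with 3 to 60 N. Pads are 19 mm wide; open, the fingers measure 117 mm over their backs; the gripper's body (75 mm by 190 mm) begins 51 mm behind the grasp point.
Start: joints at [-0.126, 0.22, 1.526, -0, 1.395, -0.126], TCP at [0.625, -0, 0.2] pointing down, gripper open.
Joint ranges: [-2.98, 2.98], [-0.91, 2.08], [0.09, 2.57], [-1.24, 4.39], [0.2, 2.65], [-2.68, 2.68]. Speed limits (rad/s): [2.57, 2.57, 3.01, 3.14, 3.14, 3.14].

INTERFACE

Orientations are given as a 3x3 rotation matrix whose columns are the frame's x, y, z axes.
In Python, from station import state, vision, r, models gives the robot as it stands. The module is installed in compiled form; this text tells all that it offers.
- The arm moves only by the tool send_rows, never from a script. Its argument "increments" is a list that holds one entry, the list of rows, each a list of 7 numbers: the turn, a rotation vector about the tool's x, y, z in rad, then the shift along the tool's x, y, z in cm, then the closure, from 0 (fully open) to 1 (shut). A call has 1 to 5 rows; each row shifts and turns the commanded pose from where the row before left it, along the tool's axes as they then stand; what a row does not reach is not made up. A row lasts 1/10 s, in which the tool goes at most 50 mm and 8.59 degrees, less where a joint would pass 70% of its speed; a pose out of reach is approached as far as the arm can. A call is refused whole if a number of a shift passes 5 or a number of a turn 0.15, either way. A call with a gripper value outside its range is refused whole. The fingers move at their own pace and stop on an object; the grip force is fixed at half the most. Time passes only in rows, so rows that do not move let the fingers close. It gives the time, the measured TCP pose, the force and the opening at its end, in the units of the state.
- state(): the state, without advancing time (a new reading comes with each control period).
- vision.get_image(name): name is "scene" or "side" or "wrist"; returns (picture, depth): 480x640x3 uint8, blue, green, red; 480x640 float32, m along the optical axis (not along the pixel's ray), 0 where there is no reading.
- vision.get_calibration(name): a dict with "fx", "fy", "cx", "cy" (pixels), "eye" and "orientation" of the camera in the world. Camera axes: x right, y up, looking along -z (the intrinsics and any distortion apply to the point x, -y, -z); pixel columns grow to the right and rows downward; lengths in m; the calibration is good to about 2 mm. A picture is of the moment at which its call begins: read the wrist's pose just before it. get_calibration takes no time and is no camera call; for the wrist camera it gives the pose at the moment of the call.
- r.sign_off(): hands the job in, once; it reports no verdict.
Trained networks look in the newest picture that a camera, given by its name, has taken for a name from the list of things; names that differ only in an ending like _2 or _b are one class to them, and where a whole thing is asked for, a point or a joint stands for the part that bears it (a point fixed in the world has none). Each returns a list of dicts, best first, with "score" (0 to 1); they miss things now and then, are a little off and sometimes report something else, mostly with a low value. They report only what shows in the picture. A call takes as long as a camera call. They do not tell look-alikes from the thing itself.
- models.masks_of(camera, thing): "mask" (480x640 bool, what is visible of it) and "at" ([row, column] in pixels, amid what is visible of it).
The state is a dict: "time": time; "qpos": joint angles; "joint_velocities": joint speeds; "joint_efforts": joint torques, N m; "tool_pos": TCP position; "tcp_rot": TCP orientation; "wrist_force": force on the tool from outside, world axes, zero at the start; "wrist_torque": the same for the moment, N m; "finger_gap": finger opening in m.
Only numpy, scipy, OpenCV 4.12 (cv2) and the standard library are available. Lean on these libraries where they do the work, as an engineer would, in place of code of your own. Each camera call takes 0.05 s, during which the arm holds its last target. There are 200 camera calls.

## Working session

There is one attempt and no reset: what is moved stays moved. The work goes in short steps, Python scripts to look and compute and a tool call to move; the robot and the scene stay as the last step left them, time stands still between calls to the robot, and variables do not carry over. Pictures are saved under pics/ and viewed, about 12 in all and at most 16, crops included, and the job is handed in when it is done.

Besides the shell and the picture viewer there is one more tool, called in YAML: its name, and indented under it one key for each argument. send_rows: Moves the arm, as the interface text tells. Its arguments: {"type":"object","properties":{"increments":{"type":"array"}},"required":["increments"]}

```bash
mkdir -p pics; cat > h.py <<'E'
import numpy as np, cv2
from station import state, vision, r, models
def pts(cam, d, rc, cal=None):
    c=cal or vision.get_calibration(cam)
    rc=np.atleast_2d(rc); z=d[rc[:,0],rc[:,1]]
    p=np.stack([(rc[:,1]-c["cx"])/c["fx"]*z, -(rc[:,0]-c["cy"])/c["fy"]*z, -z],1)
    return p@np.array(c["orientation"]).T+np.array(c["eye"]), z
def proj(cam,p,cal=None):
    c=cal or vision.get_calibration(cam)
    q=(np.atleast_2d(p)-np.array(c["eye"]))@np.array(c["orientation"])
    return np.stack([c["cy"]-c["fy"]*q[:,1]/-q[:,2], c["cx"]+c["fx"]*q[:,0]/-q[:,2]],1)
E
python3 - <<'E'
from h import *
for cam in ("scene","side"):
    im,d=vision.get_image(cam); cv2.imwrite(f"pics/{cam}0.png",im); np.save(f"{cam}_d.npy",d)
    print(cam,vision.get_calibration(cam))
    for t in ("jar_a","flap_bar","magazine","flap","lidded_cup","label_block"):
        for m in models.masks_of(cam,t):
            rc=np.argwhere(m["mask"]); p,z=pts(cam,d,rc); p=p[z>0]
            print(t,round(m["score"],2),m["at"],len(rc),np.round(np.percentile(p,[5,50,95],axis=0),3).tolist(), im[m["mask"]].mean(0).round())
print(state())
E
```

```text
scene {'fx': 536.4133458614651, 'fy': 536.4133458614651, 'cx': 320.7552503911517, 'cy': 243.0401059435658, 'eye': array([1.17076221, 0.13795286, 1.13608999]), 'orientation': array([[-0.26243256, -0.81317852,  0.51948999],
       [ 0.96488689, -0.21496798,  0.15093726],
       [-0.01106522,  0.54085993,  0.84103989]])}
jar_a 0.92 [264.4, 285.5] 452 [[0.555, -0.133, 0.015], [0.58, -0.113, 0.07], [0.59, -0.097, 0.075]] [142. 160. 164.]
jar_a 0.92 [183.7, 263.7] 494 [[0.332, -0.271, 0.001], [0.362, -0.242, 0.06], [0.373, -0.225, 0.075]] [111. 118.  37.]
jar_a 0.87 [212.1, 257.0] 463 [[0.425, -0.261, 0.007], [0.45, -0.24, 0.065], [0.46, -0.224, 0.076]] [131. 149. 153.]
jar_a 0.85 [249.1, 227.8] 488 [[0.554, -0.29, 0.009], [0.578, -0.269, 0.068], [0.589, -0.254, 0.076]] [135. 153. 157.]
jar_a 0.84 [216.0, 209.8] 487 [[0.466, -0.365, 0.008], [0.491, -0.342, 0.065], [0.502, -0.327, 0.075]] [109. 114.  26.]
jar_a 0.66 [229.9, 300.6] 494 [[0.45, -0.126, 0.005], [0.481, -0.106, 0.068], [0.492, -0.089, 0.076]] [139. 156. 159.]
jar_a 0.58 [266.0, 412.3] 6933 [[0.485, 0.078, 0.018], [0.561, 0.158,
[... 2776 characters left out ...]
]), 'joint_velocities': array([-8.16700478e-04,  1.40689455e-04,  1.85095399e-03, -3.44704702e-05,
        5.73768069e-04,  1.02880978e-03]), 'joint_efforts': array([-9.64928622e-04, -4.94403684e+01, -3.87626767e+01,  6.96952525e-02,
        4.66988864e-02,  3.09062420e-05]), 'tool_pos': array([6.24997655e-01, 4.86774651e-06, 1.99660016e-01]), 'tcp_rot': array([[ 1.00000000e+00,  1.50044068e-05,  1.54059003e-05],
       [ 1.50044674e-05, -1.00000000e+00, -3.93376738e-06],
       [ 1.54058413e-05,  3.93399854e-06, -1.00000000e+00]]), 'wrist_force': array([ 0.00290466,  0.20823483, -0.01165637]), 'wrist_torque': array([ 0.01060424, -0.01477641, -0.04782236]), 'finger_gap': 0.08696819075785116}
```

```bash
python3 - <<'E'
from h import *
import cv2
im=cv2.imread("pics/scene0.png"); cv2.imwrite("pics/sc_crop.png",cv2.resize(im[150:370,190:490],None,fx=2.6,fy=2.6,interpolation=cv2.INTER_CUBIC))
# jars' centres by lid top, both cams; flap corner fit
for cam in ("scene","side"):
    im,d=cv2.imread(f"pics/{cam}0.png"),np.load(f"{cam}_d.npy")
    rc=np.argwhere(d>0); p,z=pts(cam,d,rc)
    for g in [(.570,-.115),(.440,-.248),(.567,-.277),(.470,-.112),(.480,-.35),(.354,-.25)]:
        s=(np.hypot(p[:,0]-g[0],p[:,1]-g[1])<.045)&(p[:,2]>.0715)&(p[:,2]<.078)
        (c,_)=cv2.minEnclosingCircle(p[s][:,:2].astype(np.float32)); print(cam,g,np.round(c,3),_.__round__(3),s.sum())
    s=(p[:,2]>.178)&(p[:,2]<.188)&(abs(p[:,0]-.54)<.12)&(abs(p[:,1]-.155)<.14)
    q=p[s]; print("flap",cv2.minAreaRect(q[:,:2].astype(np.float32)),cv2.boxPoints(cv2.minAreaRect(q[:,:2].astype(np.float32))).round(3).tolist(),np.median(q[:,2]))
E
```

```text
scene (0.57, -0.115) [ 0.569 -0.117] 0.023 189
scene (0.44, -0.248) [ 0.439 -0.244] 0.023 148
scene (0.567, -0.277) [ 0.569 -0.273] 0.023 173
scene (0.47, -0.112) [ 0.471 -0.109] 0.023 161
scene (0.48, -0.35) [ 0.482 -0.348] 0.023 144
scene (0.354, -0.25) [ 0.355 -0.244] 0.025 129
flap ((0.5316062569618225, 0.15275481343269348), (0.13950243592262268, 0.1891808658838272), 33.827735900878906) [[0.42100000381469727, 0.19300000369548798], [0.5260000228881836, 0.03500000014901161], [0.6420000195503235, 0.11299999803304672], [0.5370000004768372, 0.27000001072883606]] 0.1815475808323217
side (0.57, -0.115) [ 0.567 -0.12 ] 0.024 167
side (0.44, -0.248) [ 0.437 -0.249] 0.023 251
side (0.567, -0.277) [ 0.566 -0.278] 0.024 240
side (0.47, -0.112) [ 0.469 -0.114] 0.024 182
side (0.48, -0.35) [ 0.48  -0.352] 0.023 313
side (0.354, -0.25) [ 0.349 -0.25 ] 0.025 281
flap ((0.5248914957046509, 0.14608803391456604), (0.13183455169200897, 0.19085977971553802), 32.82788848876953) [[0.4180000126361847, 0.19099999964237213], [0.5210000276565552, 0.029999999329447746], [0.6320000290870667, 0.10199999809265137], [0.5289999842643738, 0.2619999945163727]] 0.18165225666393475
```

View pics/sc_crop.png

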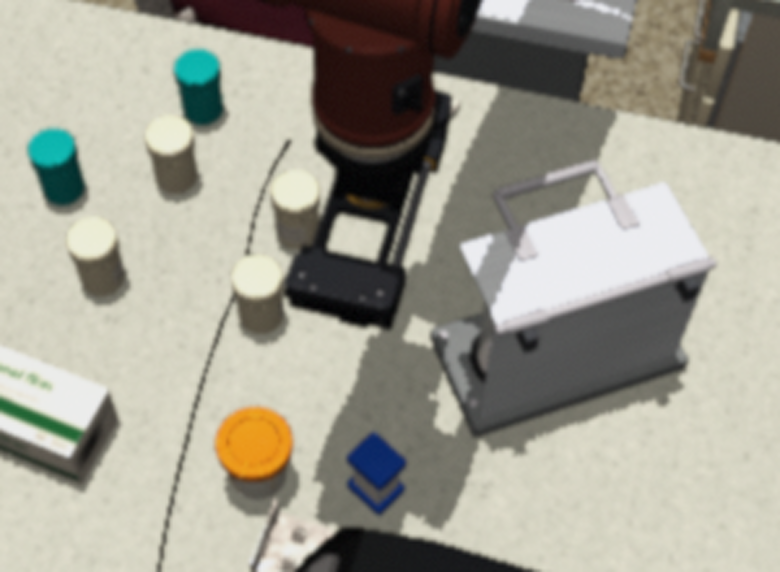

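View pics/side0.png

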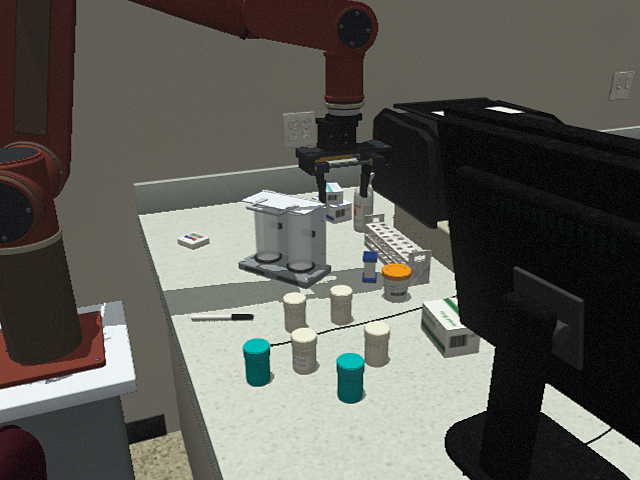

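The scene crop shows four cream jars, at crop (258,280), (172,145), (95,240) and (297,195). Two turquoise look-alikes are at (198,75) and (55,150). The flap bar is at about crop (548,180). The side view agrees: four cream jars and two turquoise. I take the four cream ones, and now work out the magazine pose.

```bash
cat >> h.py <<'E'
def ray(cam,rc,z,cal=None):
    c=cal or vision.get_calibration(cam); rc=np.atleast_2d(rc)
    v=np.stack([(rc[:,1]-c["cx"])/c["fx"],-(rc[:,0]-c["cy"])/c["fy"],-np.ones(len(rc))],1)@np.array(c["orientation"]).T
    return np.array(c["eye"])+v*((z-c["eye"][2])/v[:,2])[:,None]
E
python3 - <<'E'
from h import *
im=cv2.imread("pics/scene0.png"); 
cc=np.array([[462,243],[663,185],[712,262],[503,325]])/2.6+[190,150]
P=ray("scene",cc[:,::-1],.182); print(P.round(3), np.linalg.norm(np.diff(P,axis=0),axis=1))
bb=np.array([[500,195],[597,167]])/2.6+[190,150]; print("bar",ray("scene",bb[:,::-1],.182).round(3))
# plate points from depth, both cams, bar and plate
for cam in ("scene","side"):
    d=np.load(f"{cam}_d.npy"); rc=np.argwhere(d>0); p,z=pts(cam,d,rc)
    s=(p[:,2]>.174)&(p[:,2]<.19)&(abs(p[:,0]-.54)<.1)&(abs(p[:,1]-.155)<.12)
    q=p[s].copy(); m=np.zeros((260,260),np.uint8)
    ij=((q[:,:2]-[.42,.03])*1000).astype(int); ok=((ij>=0)&(ij<260)).all(1); m[ij[ok,0],ij[ok,1]]=255
    m=cv2.morphologyEx(m,cv2.MORPH_CLOSE,np.ones((7,7)))
    o=cv2.morphologyEx(m,cv2.MORPH_OPEN,np.ones((25,25)))
    ct=max(cv2.findContours(o,0,2)[0],key=cv2.contourArea); R=cv2.minAreaRect(ct)
    b=cv2.boxPoints(R)[:,::-1]/1000+[.42,.03]; print(cam,R[1],R[2],b.round(3).tolist(),b.mean(0).round(3))
    cv2.imwrite(f"pics/m_{cam}.png",m)
E
```

```text
[[0.557 0.063 0.182]
 [0.458 0.212 0.182]
 [0.524 0.261 0.182]
 [0.623 0.11  0.182]] [0.17895363 0.08139024 0.18046989]
bar [[0.503 0.083 0.182]
 [0.454 0.156 0.182]]
scene (105.9477310180664, 187.21128845214844) 56.3099365234375 [[0.552, 0.055], [0.448, 0.211], [0.536, 0.269], [0.64, 0.114]] [0.544 0.162]
side (26.0, 36.0) 90.0 [[0.549, 0.069], [0.549, 0.105], [0.575, 0.105], [0.575, 0.069]] [0.562 0.087]
```

send_rows:
  increments:
    - [[0,0,-0.146,0,0,-2.5,0],[0,0,-0.146,0,0,-2.5,0.3],[0,0,-0.146,0,0,-2.5,0.6],[0,0,-0.147,0,0,-2.5,0.66]]

```text
time: 1.1
tool_pos: [0.6249, 0.0, 0.3007]
tcp_rot: [[0.83, 0.557, -0.0], [0.557, -0.83, 0.0], [0.0, -0.0, -1.0]]
wrist_force: [0.7, 0.2, 0.5]
finger_gap: 0.0707
```

```bash
cat >> h.py <<'E'
MC=np.array([.538,.160]); TH=np.deg2rad(33.5); MX=np.array([np.cos(TH),np.sin(TH)]); MY=np.array([-MX[1],MX[0]])
def go(t):
    s=state(); p=np.array(s["tool_pos"]); R=np.array(s["tcp_rot"])
    print("t",round(s["time"],1),"at",p.round(4),"yaw",np.rad2deg(np.arctan2(R[1,0],R[0,0])).round(2),"F",np.round(s["wrist_force"],1),"gap",round(s["finger_gap"],4),"shift cm",((np.array(t)-p)@R*100).round(2))
E
python3 - <<'E'
from h import *
go([*(MC-.072*MX),.26])
E
```

```text
t 1.1 at [0.6249 0.     0.3007] yaw 33.87 F [0.7 0.2 0.5] gap 0.0707 shift cm [ -5.5  -18.17   4.07]
```

send_rows:
  increments:
    - [[0,0,0,-1.4,-4.5,0,0.66],[0,0,0,-1.4,-4.5,1,0.66],[0,0,0,-1.4,-4.5,1,0.66],[0,0,0,-1.3,-4.7,2,0.66],[0,0,0,0,0,0,0.66]]

```text
time: 1.6
tool_pos: [0.4747, 0.1225, 0.2569]
tcp_rot: [[0.831, 0.556, -0.008], [0.556, -0.831, 0.001], [-0.006, -0.005, -1.0]]
wrist_force: [0.2, -0.3, -0.6]
finger_gap: 0.033
```

```bash
python3 - <<'E'
from h import *
go([*(MC-.072*MX),.26])
cal=vision.get_calibration("wrist"); im,d=vision.get_image("wrist"); print(cal["eye"])
p3=lambda x,z,y=0:[*(MC+x*MX+y*MY),z]
for q in [p3(-.072,.18),p3(-.072,.18,.04),p3(-.072,.18,-.04),p3(-.038,.182,-.093),p3(-.038,.182,.093),p3(.044,.182,-.093),p3(.044,.182,.093)]:
    a=proj("wrist",q,cal)[0]; print(a.round()); cv2.circle(im,(int(a[1]),int(a[0])),4,(0,0,255),1)
cv2.imwrite("pics/w1.png",im); np.save("w1.npy",d)
E
```

```text
t 1.6 at [0.4747 0.1225 0.2569] yaw 33.75 F [ 0.2 -0.3 -0.6] gap 0.033 shift cm [ 0.15  0.37 -0.31]
[0.43232602 0.18882625 0.44371259]
[243. 323.]
[189. 324.]
[292. 323.]
[354. 365.]
[111. 375.]
[354. 466.]
[111. 499.]
```

View pics/w1.png

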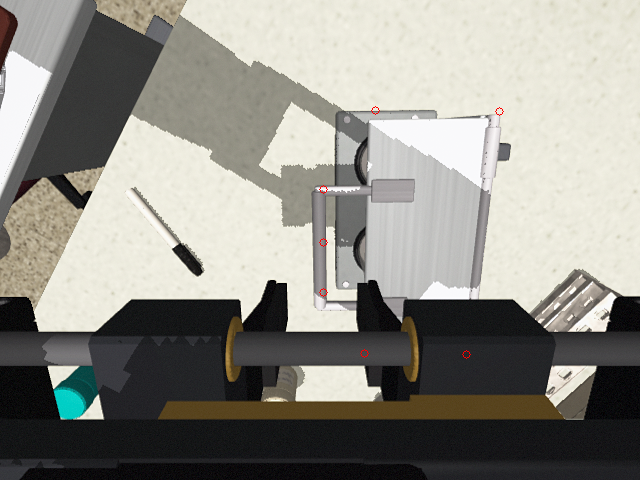

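send_rows:
  increments:
    - [[0,0,0,-0.2,0.65,1,0.71],[0,0,0,0,0,2.5,0.71],[0,0,0,0,0,2.5,0.71],[0,0,0,0,0,1.7,0.71],[0,0,0,0,0,0,0.71]]

```text
time: 2.15
tool_pos: [0.4821, 0.1115, 0.181]
tcp_rot: [[0.835, 0.551, -0.004], [0.551, -0.835, -0.001], [-0.004, -0.002, -1.0]]
wrist_force: [0.2, 0.0, 0.1]
finger_gap: 0.0253
```

send_rows:
  increments:
    - [[0,0,0,0,0,0,1],[0,0,0,0,0,0,1],[0,0,0,0,0,0,1]]

```text
time: 2.45
tool_pos: [0.4837, 0.113, 0.1851]
tcp_rot: [[0.834, 0.552, 0.003], [0.552, -0.834, 0.0], [0.002, 0.001, -1.0]]
wrist_force: [0.7, 0.4, -0.7]
finger_gap: 0.0085
```

send_rows:
  increments:
    - [[0,0,0,0,0,0,1],[0,0,0,0,0,0,1]]

```text
time: 2.65
tool_pos: [0.4828, 0.1132, 0.1843]
tcp_rot: [[0.834, 0.552, 0.001], [0.552, -0.834, 0.0], [0.001, 0.001, -1.0]]
wrist_force: [-0.7, 0.3, 1.0]
finger_gap: 0.0014
```

```bash
python3 - <<'E'
from h import *
cal=vision.get_calibration("wrist"); im,d=vision.get_image("wrist"); im2,d2=vision.get_image("side")
a=im[200:480,160:480]; b=cv2.resize(im2[130:330,220:400],None,fx=2.2,fy=2.2)
cv2.imwrite("pics/w2.png",np.hstack([cv2.resize(a,(400,350)),cv2.resize(b,(380,350))]))
dd=np.load("w1.npy")
E
```

```text
(no output)
```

View pics/w2.png

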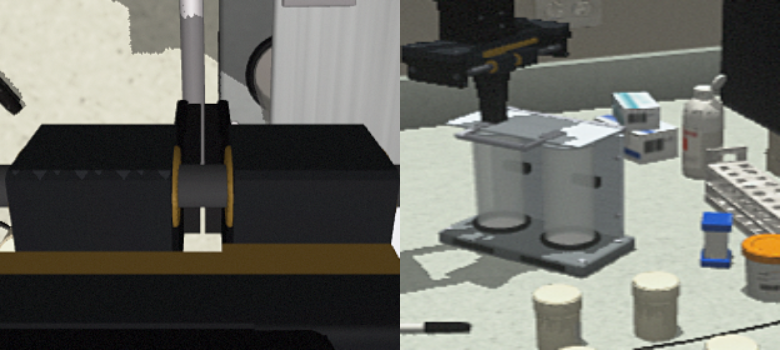

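send_rows:
  increments:
    - [[0,0,0,0,0,-0.8,0.71],[0,0,0,-0.4,0,0,0.71],[0,0,0,0,0,0.8,0.71],[0,0,0,0,0,0.8,0.71],[0,0,0,0,0,0.2,0.71]]

```text
time: 3.25
tool_pos: [0.478, 0.1109, 0.1718]
tcp_rot: [[0.834, 0.552, -0.003], [0.552, -0.834, -0.0], [-0.002, -0.001, -1.0]]
wrist_force: [-0.2, 0.2, -0.8]
finger_gap: 0.0238
```

send_rows:
  increments:
    - [[0,0,0,0,0,0,0.8],[0,0,0,0,0,0,1],[0,0,0,0,0,0,1],[0,0,0,0,0,0,1],[0,0,0,0,0,0,1]]

```text
time: 3.75
tool_pos: [0.4793, 0.111, 0.1739]
tcp_rot: [[0.834, 0.552, 0.0], [0.552, -0.834, 0.0], [0.0, 0.0, -1.0]]
wrist_force: [0.1, -0.8, 0.9]
finger_gap: 0.0013
```

```bash
python3 - <<'E'
from h import *
go([*(MC-.072*MX),.18])
cal=vision.get_calibration("wrist"); im,d=vision.get_image("wrist")
rc=np.argwhere(d>0); p,z=pts("wrist",d,rc,cal)
q=(p[:,:2]-MC); x=q@MX; y=q@MY
for lo in np.arange(-.06,.06,.015):
    s=(abs(y-lo)<.004)&(p[:,2]>.165)&(p[:,2]<.21)&(x>-.1)&(x<-.05)
    if s.sum(): print(lo.round(3),s.sum(),x[s].min().round(4),x[s].max().round(4),np.percentile(p[s,2],[5,50,99]).round(4))
print((np.array(state()["tool_pos"])[:2]-MC)@np.c_[MX,MY])
cv2.imwrite("pics/w3.png",im[150:450,170:470]*1)
E
```

```text
t 3.8 at [0.4793 0.111  0.1739] yaw 33.52 F [ 0.1 -0.8  0.9] gap 0.0013 shift cm [ 0.4  -0.84 -0.61]
-0.03 25 -0.0757 -0.0752 [0.1855 0.1862 0.1872]
-0.015 28 -0.0757 -0.0752 [0.1854 0.186  0.1871]
0.0 710 -0.085 -0.0659 [0.1836 0.2003 0.2099]
0.015 306 -0.0803 -0.0707 [0.1824 0.1854 0.1875]
0.03 331 -0.0807 -0.0708 [0.1822 0.1854 0.1872]
0.045 330 -0.0786 -0.05 [0.1798 0.1832 0.1851]
[-0.07605041 -0.00843934]
```

View pics/w3.png

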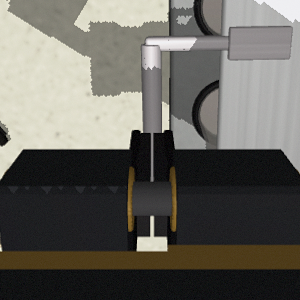

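```bash
python3 - <<'E'
from h import *
cal=vision.get_calibration("wrist"); im,d=vision.get_image("wrist"); print(cal)
T=state(); t=np.array(T["tool_pos"]); R=np.array(T["tcp_rot"])
for r0 in (265,275,280,284,290,300,310,330,350):
  print(r0,[(c,*((pts("wrist",d,[[r0,c]],cal)[0][0]-t)@R*1000).round(0)) for c in (302,309,314,318,322,324,326,330,334,341)])
E
```

```text
{'fx': 372.42830775616864, 'fy': 372.42830775616864, 'cx': 321.63793300076946, 'cy': 239.24470175595332, 'eye': array([0.43569243, 0.17764061, 0.36020809]), 'orientation': array([[ 8.33700609e-01, -5.27747287e-01, -1.62561054e-01],
       [ 5.52216259e-01,  7.97133855e-01,  2.44202416e-01],
       [ 7.05756922e-04, -2.93360560e-01,  9.56001613e-01]])}
265 [(302, np.float64(-19.0), np.float64(58.0), np.float64(172.0)), (309, np.float64(-12.0), np.float64(59.0), np.float64(173.0)), (314, np.float64(-3.0), np.float64(-12.0), np.float64(-11.0)), (318, np.float64(-1.0), np.float64(-13.0), np.float64(-12.0)), (322, np.float64(1.0), np.float64(-12.0), np.float64(-11.0)), (324, np.float64(2.0), np.float64(-13.0), np.float64(-12.0)), (326, np.float64(3.0), np.float64(-12.0), np.float64(-12.0)), (330, np.float64(5.0), np.float64(-12.0), np.float64(-11.0)), (334, np.float64(13.0), np.float64(58.0), np.float64(172.0)), (341, np.float64(20.0), np.float64(51.0), np.float64(154.0))]
275 [(302, np.float64(-20.0), np.float64(69.0), np.float64(173.0)), (309, np.float64(-12.0), np.float64(69.0), np.flo
[... 4179 characters left out ...]
341, np.float64(5.0), np.float64(-35.0), np.float64(-111.0))]
350 [(302, np.float64(-4.0), np.float64(-31.0), np.float64(-114.0)), (309, np.float64(-2.0), np.float64(-30.0), np.float64(-112.0)), (314, np.float64(-1.0), np.float64(-30.0), np.float64(-112.0)), (318, np.float64(-0.0), np.float64(-30.0), np.float64(-112.0)), (322, np.float64(1.0), np.float64(-30.0), np.float64(-112.0)), (324, np.float64(1.0), np.float64(-30.0), np.float64(-111.0)), (326, np.float64(2.0), np.float64(-30.0), np.float64(-112.0)), (330, np.float64(3.0), np.float64(-30.0), np.float64(-112.0)), (334, np.float64(3.0), np.float64(-30.0), np.float64(-112.0)), (341, np.float64(5.0), np.float64(-32.0), np.float64(-114.0))]
```

```bash
python3 - <<'E'
from h import *
t=np.array(state()["tool_pos"])
for cam in ("side","scene"):
    im,d=vision.get_image(cam); rc=np.argwhere(d>0); p,z=pts(cam,d,rc)
    u=(p[:,:2]-t[:2])@np.c_[MX,MY]
    dark=im[rc[:,0],rc[:,1]].max(1)<70
    for zz in np.arange(.17,.30,.006):
        s=(abs(u)<.028).all(1)&(abs(p[:,2]-zz)<.003)
        if s.sum(): print(cam,zz.round(3),s.sum(),dark[s].sum(),im[rc[s,0],rc[s,1]].mean(0).round(),u[s].min(0).round(3),u[s].max(0).round(3))
    a=proj(cam,[t,t+[0,0,.03]]); print(a)
    if cam=="side":
        for q in a: cv2.circle(im,(int(q[1]),int(q[0])),2,(0,0,255),-1)
        cv2.imwrite("pics/s3.png",cv2.resize(im[130:260,220:340],None,fx=4.5,fy=4.5))
E
```

```text
side 0.176 10 0 [90. 91. 87.] [-0.005 -0.021] [0.    0.018]
side 0.182 54 0 [97. 94. 92.] [-0.008 -0.027] [0.002 0.028]
side 0.188 21 0 [126. 122. 120.] [-0.008 -0.025] [0.001 0.026]
side 0.2 31 27 [44. 45. 42.] [-0.013 -0.013] [0.011 0.011]
side 0.206 32 31 [35. 36. 34.] [-0.011 -0.012] [0.011 0.012]
side 0.212 32 31 [34. 35. 34.] [-0.011 -0.013] [0.012 0.012]
side 0.218 32 27 [45. 45. 44.] [-0.012 -0.012] [0.007 0.012]
side 0.224 31 28 [36. 37. 35.] [-0.014 -0.012] [0.011 0.013]
side 0.23 36 35 [32. 33. 31.] [-0.017 -0.013] [0.012 0.012]
side 0.236 35 33 [31. 31. 30.] [-0.017 -0.013] [0.014 0.01 ]
side 0.242 41 38 [31. 32. 31.] [-0.018 -0.014] [0.015 0.013]
side 0.248 41 39 [32. 32. 31.] [-0.018 -0.013] [0.015 0.012]
side 0.254 48 46 [29. 30. 29.] [-0.019 -0.014] [0.018 0.012]
side 0.26 23 22 [28. 29. 28.] [-0.023 -0.013] [0.017 0.011]
side 0.266 7 7 [29. 30. 27.] [-0.028 -0.017] [-0.02   0.002]
side 0.29 34 31 [38. 41. 41.] [-0.028 -0.028] [ 0.027 -0.001]
side 0.296 47 4 [35. 69. 85.] [-0.028 -0.026] [ 0.028 -0.02 ]
[[213.70574389 263.58309593]
 [201.10430949 262.93650023]]
scene 
[... 277 characters left out ...]
008 -0.01 ] [ 0.011 -0.003]
scene 0.212 11 11 [16. 16. 16.] [-0.002 -0.01 ] [0.013 0.004]
scene 0.218 5 5 [14. 13. 13.] [ 0.001 -0.01 ] [0.012 0.006]
scene 0.224 4 4 [19. 18. 18.] [ 0.011 -0.01 ] [0.012 0.005]
scene 0.23 3 3 [19. 18. 18.] [ 0.014 -0.004] [0.015 0.002]
scene 0.236 3 3 [ 9.  9. 11.] [ 0.014 -0.002] [0.015 0.001]
scene 0.242 3 3 [24. 23. 23.] [ 0.016 -0.008] [ 0.017 -0.005]
scene 0.278 2 2 [21. 26. 30.] [-0.006 -0.021] [-0.004 -0.016]
scene 0.284 12 12 [26. 37. 44.] [-0.027 -0.026] [ 0.023 -0.003]
scene 0.29 110 110 [22. 22. 22.] [-0.028 -0.028] [0.028 0.021]
scene 0.296 31 30 [20. 28. 33.] [-0.026 -0.026] [0.028 0.021]
[[221.22590863 396.74490313]
 [213.16069165 398.26069934]]
```

View pics/s3.png

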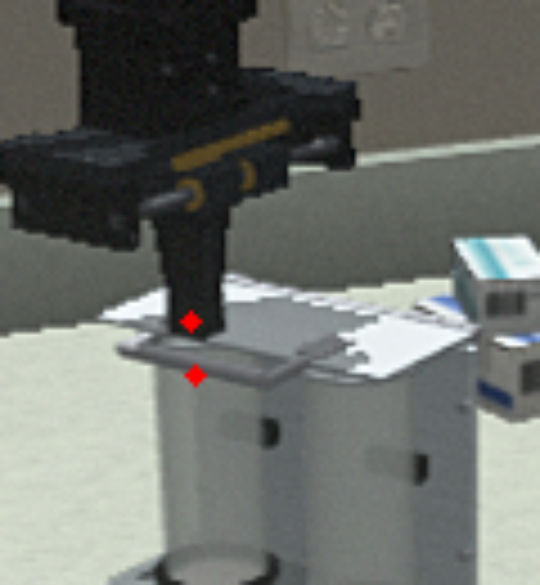

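The finger and bar depths from the side and wrist views agree: the real fingertips are about 23 mm behind the reported TCP, not 8 mm ahead of it. That makes the reported z about 31 mm too low for the tips. The closed fingers were simply above the bar, at side-crop (195,335), with the bar at (200,355). I'll correct for it and go down.

send_rows:
  increments:
    - [[0,0,0,0,0,0,0.71],[0,0,0,0,0,0,0.71],[0,0,0,0,0,1.2,0.71],[0,0,0,0,0,1.4,0.71],[0,0,0,0,0,0,0.71]]

```text
time: 4.45
tool_pos: [0.4768, 0.1108, 0.1443]
tcp_rot: [[0.834, 0.552, -0.005], [0.552, -0.834, -0.0], [-0.005, -0.003, -1.0]]
wrist_force: [-0.4, -1.2, -0.1]
finger_gap: 0.0238
```

send_rows:
  increments:
    - [[0,0,0,0,0,0,0.8],[0,0,0,0,0,0,1],[0,0,0,0,0,0,1],[0,0,0,0,0,0,1]]

```text
time: 4.85
tool_pos: [0.4796, 0.1111, 0.1481]
tcp_rot: [[0.834, 0.552, 0.001], [0.552, -0.834, 0.0], [0.001, 0.0, -1.0]]
wrist_force: [0.6, 0.5, -0.0]
finger_gap: 0.0091
```

send_rows:
  increments:
    - [[0,0,0,0.1,0,-1.45,1],[0,0,0,0.35,0,-1.45,1],[0,0,0,0.5,0,-1.35,1],[0,0,0,0.65,0,-1.35,1],[0,0,0,0.8,0,-1.2,1]]

```text
time: 5.35
tool_pos: [0.4978, 0.1235, 0.2166]
tcp_rot: [[0.834, 0.552, -0.004], [0.552, -0.834, -0.002], [-0.004, -0.0, -1.0]]
wrist_force: [-3.8, -3.4, 0.7]
finger_gap: 0.0088
```

send_rows:
  increments:
    - [[0,0,0,0.95,0,-1.15,1],[0,0,0,1.1,0,-1.0,1],[0,0,0,1.2,0,-0.85,1],[0,0,0,1.3,0,-0.7,1],[0,0,0,1.4,0,-0.5,1]]

```text
time: 5.85
tool_pos: [0.5485, 0.1575, 0.2606]
tcp_rot: [[0.834, 0.552, -0.0], [0.552, -0.834, -0.0], [-0.0, -0.0, -1.0]]
wrist_force: [-4.3, -0.3, 1.8]
finger_gap: 0.0093
```

send_rows:
  increments:
    - [[0,0,0,1.45,0,-0.3,1],[0,0,0,1.45,0,-0.2,1],[0,0,0,1.45,0,0.05,1],[0,0,0,1.5,0,0.2,1],[0,0,0,0,0,0,1]]

```text
time: 6.35
tool_pos: [0.5983, 0.1911, 0.2614]
tcp_rot: [[0.833, 0.553, 0.001], [0.553, -0.833, 0.002], [0.002, -0.001, -1.0]]
wrist_force: [-1.8, 3.1, 4.9]
finger_gap: 0.0091
```

send_rows:
  increments:
    - [[0,0,0,1.2,0,0.3,1],[0,0,0,0,0,0,0.6],[0,0,0,0,0,0,0.2],[0,0,0,0,0,0,0],[0,0,0,0,0,0,0]]

```text
time: 6.85
tool_pos: [0.6073, 0.1954, 0.257]
tcp_rot: [[0.834, 0.552, -0.0], [0.552, -0.834, -0.0], [-0.0, 0.0, -1.0]]
wrist_force: [-0.1, -0.1, 0.2]
finger_gap: 0.0326
```

send_rows:
  increments:
    - [[0,0,0,0,0,-2.0,0],[0,0,0,0,0,-3.0,0],[0,0,0,0,0,-3.0,0],[0,0,0,0,0,0,0],[0,0,0,0,0,0,0]]

```text
time: 7.35
tool_pos: [0.6078, 0.1957, 0.3382]
tcp_rot: [[0.834, 0.552, 0.002], [0.552, -0.834, 0.0], [0.002, 0.001, -1.0]]
wrist_force: [-0.2, -0.3, -0.1]
finger_gap: 0.0729
```

```bash
cat >> h.py <<'E'
def jars(cam,show=None):
    cal=vision.get_calibration(cam); im,d=vision.get_image(cam); out=[]
    if show: cv2.imwrite(show,im)
    rc=np.argwhere(d>0); p,z=pts(cam,d,rc,cal); col=im[rc[:,0],rc[:,1]].astype(int)
    for m in models.masks_of(cam,"jar_a"):
        q,zz=pts(cam,d,np.argwhere(m["mask"]),cal); q=q[(q[:,2]>.066)&(q[:,2]<.082)]
        if len(q)<20 or len(q)<.15*m["mask"].sum(): continue
        (c,_r)=cv2.minEnclosingCircle(q[:,:2].astype(np.float32)); c0=im[m["mask"]].mean(0)
        out.append((np.round(c,4),round(_r,3),"cream" if c0[2]>.85*c0[0] else "TURQ",round(m["score"],2)))
    return out
E
python3 - <<'E'
from h import *
go([.570,-.118,.2])
for cam in ("scene","side"): print(cam,*jars(cam,f"pics/{cam}2.png"),sep="\n ")
E
```

```text
t 7.3 at [0.6078 0.1957 0.3382] yaw 33.49 F [-0.2 -0.3 -0.1] gap 0.0729 shift cm [-20.49  24.06  13.81]
scene
 (array([ 0.3508, -0.2453]), 0.026, 'TURQ', 0.94)
 (array([ 0.4706, -0.1096]), 0.024, 'cream', 0.9)
 (array([ 0.5679, -0.2748]), 0.024, 'cream', 0.84)
 (array([ 0.5685, -0.1173]), 0.024, 'cream', 0.75)
 (array([ 0.4805, -0.3475]), 0.025, 'TURQ', 0.69)
side
 (array([ 0.4785, -0.3522]), 0.024, 'TURQ', 0.92)
 (array([ 0.5656, -0.2803]), 0.024, 'cream', 0.89)
 (array([ 0.4502, -0.1633]), 0.077, 'cream', 0.81)
 (array([ 0.3497, -0.2498]), 0.025, 'TURQ', 0.78)
 (array([ 0.5651, -0.1205]), 0.025, 'cream', 0.65)
 (array([ 0.4384, -0.2487]), 0.025, 'cream', 0.6)
 (array([0.7061, 0.025 ]), 0.019, 'TURQ', 0.16)
```

View pics/side2.png

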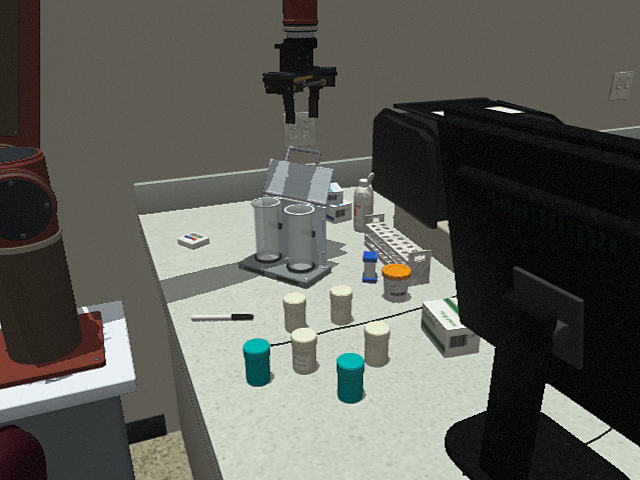

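Side view: the flap leans back open and both mouths are clear, at about (267,203) and (300,210). The four cream jars are in place. Next is jar A at (0.567, -0.119).

send_rows:
  increments:
    - [[0,0,0,-3.4,4.0,0,0],[0,0,0,-3.4,4.0,0,0],[0,0,0,-3.4,4.0,0,0],[0,0,0,-3.4,4.0,0,0],[0,0,0,-3.4,4.0,0,0]]

```text
time: 8.05
tool_pos: [0.5767, -0.0539, 0.336]
tcp_rot: [[0.834, 0.552, -0.002], [0.552, -0.834, 0.0], [-0.001, -0.001, -1.0]]
wrist_force: [0.1, 0.5, -0.9]
finger_gap: 0.0869
```

send_rows:
  increments:
    - [[0,0,0,-3.5,4.0,0,0],[0,0,0.143,0,0,1,0],[0,0,0.143,0,0,1,0],[0,0,0.143,0,0,1,0],[0,0,0.143,0,0,1,0]]

```text
time: 8.55
tool_pos: [0.5704, -0.102, 0.2955]
tcp_rot: [[1.0, 0.006, -0.002], [0.006, -1.0, 0.001], [-0.002, -0.001, -1.0]]
wrist_force: [-0.1, 0.4, -0.4]
finger_gap: 0.0872
```

send_rows:
  increments:
    - [[0,0,0.143,0,0,1,0],[0,0,0.143,0,0,1,0],[0,0,0.143,0,0,1,0],[0,0,0.143,0,0,1,0],[0,0,0.143,0,0,1,0]]

```text
time: 9.05
tool_pos: [0.5704, -0.1015, 0.2455]
tcp_rot: [[0.76, -0.65, -0.002], [-0.65, -0.76, 0.001], [-0.002, 0.001, -1.0]]
wrist_force: [-0.0, 0.6, -0.8]
finger_gap: 0.0868
```

send_rows:
  increments:
    - [[0,0,0.143,0,0,1,0],[0,0,0.143,0,0,1,0],[0,0,0,0,0,0,0],[0,0,0,0,0,0,0]]

```text
time: 9.45
tool_pos: [0.5705, -0.1016, 0.2265]
tcp_rot: [[0.554, -0.833, -0.002], [-0.833, -0.554, 0.0], [-0.001, 0.001, -1.0]]
wrist_force: [0.1, -0.1, 0.8]
finger_gap: 0.0874
```

```bash
python3 - <<'E'
from h import *
go([.567,-.119,.05])
print(*jars("wrist","pics/w4.png"),sep="\n ")
E
```

```text
t 9.4 at [ 0.5705 -0.1016  0.2265] yaw -56.39 F [ 0.1 -0.1  0.8] gap 0.0874 shift cm [ 1.28  1.24 17.64]
(array([ 0.4703, -0.1125]), 0.023, 'cream', 0.88)
 (array([ 0.4787, -0.3332]), 0.01, 'TURQ', 0.62)
 (array([ 0.5722, -0.2762]), 0.022, 'cream', 0.61)
 (array([ 0.4397, -0.247 ]), 0.023, 'cream', 0.58)
```

View pics/w4.png

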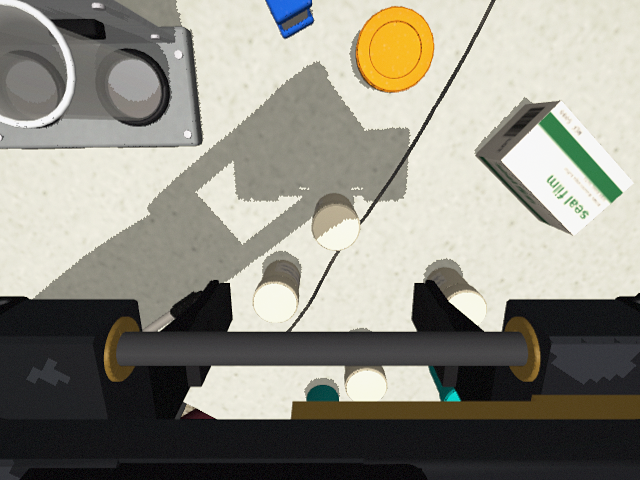

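send_rows:
  increments:
    - [[0,0,0,1.24,1.2,4,0],[0,0,0,0,0,4.5,0],[0,0,0,0,0,4.5,0],[0,0,0,0,0,4,0],[0,0,0,0,0,2.6,0]]

```text
time: 10.05
tool_pos: [0.5663, -0.1182, 0.0283]
tcp_rot: [[0.552, -0.834, -0.003], [-0.834, -0.552, 0.001], [-0.002, 0.002, -1.0]]
wrist_force: [-0.4, 0.3, 0.6]
finger_gap: 0.0873
```

send_rows:
  increments:
    - [[0,0,0,0,0,0,0.3],[0,0,0,0,0,0,0.6],[0,0,0,0,0,0,0.8],[0,0,0,0,0,0,1],[0,0,0,0,0,0,1]]

```text
time: 10.55
tool_pos: [0.5691, -0.1191, 0.033]
tcp_rot: [[0.551, -0.835, 0.003], [-0.835, -0.551, -0.001], [0.002, -0.002, -1.0]]
wrist_force: [-0.2, -0.4, -0.1]
finger_gap: 0.0552
```

send_rows:
  increments:
    - [[0,0,0,0,0,0,1],[0,0,0,0,0,0,1],[0,0,0,0,0,0,1]]

```text
time: 10.85
tool_pos: [0.5685, -0.1188, 0.0321]
tcp_rot: [[0.55, -0.835, 0.001], [-0.835, -0.55, -0.0], [0.001, -0.001, -1.0]]
wrist_force: [-1.4, 0.8, 6.1]
finger_gap: 0.0458
```

send_rows:
  increments:
    - [[0,0,0,0,0,-2,1],[0,0,0,0,0,-4.5,1],[0,0,0,0,0,-4.5,1],[0,0,0,0,0,-4.5,1],[0,0,0,0,0,-4,1]]

```text
time: 11.35
tool_pos: [0.5675, -0.1186, 0.2277]
tcp_rot: [[0.55, -0.835, -0.0], [-0.835, -0.55, 0.0], [-0.0, 0.0, -1.0]]
wrist_force: [1.0, -0.1, -2.6]
finger_gap: 0.0459
```

```bash
python3 - <<'E'
from h import *
MC=np.array([.5375,.156])
go([*(MC+.05*MY),.21]); go([*(MC-.05*MY),.21])
E
```

```text
t 11.3 at [ 0.5675 -0.1186  0.2277] yaw -56.61 F [ 1.  -0.1 -2.6] gap 0.0459 shift cm [-29.57 -12.6    1.77]
t 11.3 at [ 0.5675 -0.1186  0.2277] yaw -56.61 F [ 1.  -0.1 -2.6] gap 0.0459 shift cm [-19.57 -12.62   1.77]
```

send_rows:
  increments:
    - [[0,0,0,-4.2,-1.8,-1,1],[0,0,0,-4.2,-1.8,0,1],[0,0,0,-4.2,-1.8,0,1],[0,0,0,-4.2,-1.8,0,1],[0,0,0,-4.2,-1.8,0,1]]

```text
time: 11.85
tool_pos: [0.5262, 0.1077, 0.2353]
tcp_rot: [[0.55, -0.835, -0.001], [-0.835, -0.55, -0.0], [-0.001, 0.001, -1.0]]
wrist_force: [0.9, 0.5, -3.1]
finger_gap: 0.0456
```

send_rows:
  increments:
    - [[0,0,0,-4.2,-1.8,0,1],[0,0,0,-4.4,-1.8,0,1],[0,0,0,0,0,0,1],[0,0,0,0,0,0,1]]

```text
time: 12.25
tool_pos: [0.5092, 0.1986, 0.2352]
tcp_rot: [[0.553, -0.833, -0.002], [-0.833, -0.553, -0.001], [-0.0, 0.002, -1.0]]
wrist_force: [0.3, -0.3, -3.0]
finger_gap: 0.0458
```

```bash
python3 - <<'E'
from h import *
MC=np.array([.5375,.156])
go([*(MC+.05*MY),.21])
im,d=vision.get_image("scene"); im2,d2=vision.get_image("side"); cal=vision.get_calibration("wrist"); im3,d3=vision.get_image("wrist")
a=lambda t:np.linspace(0,6.28,40)
for im_,cam,c in((im,"scene",None),(im2,"side",None),(im3,"wrist",cal)):
  for sgn in(1,-1):
    for ang in np.linspace(0,6.28,24):
        q=proj(cam,[*(MC+sgn*.05*MY+.0315*np.array([np.cos(ang),np.sin(ang)])),.172],c)[0]
        cv2.circle(im_,(int(q[1].round()),int(q[0].round())),0,(0,0,255),-1)
A=cv2.resize(im[190:310,340:500],(400,300),interpolation=0); B=cv2.resize(im2[130:270,200:360],(400,300),interpolation=0); C=cv2.resize(im3[0:360],(533,300),interpolation=0)
cv2.imwrite("pics/p1.png",np.vstack([np.hstack([A,B]),np.hstack([C,np.zeros((300,267,3),np.uint8)])]))
E
```

```text
t 12.2 at [0.5092 0.1986 0.2352] yaw -56.44 F [ 0.3 -0.3 -3. ] gap 0.0458 shift cm [ 0.12 -0.01  2.52]
```

View pics/p1.png

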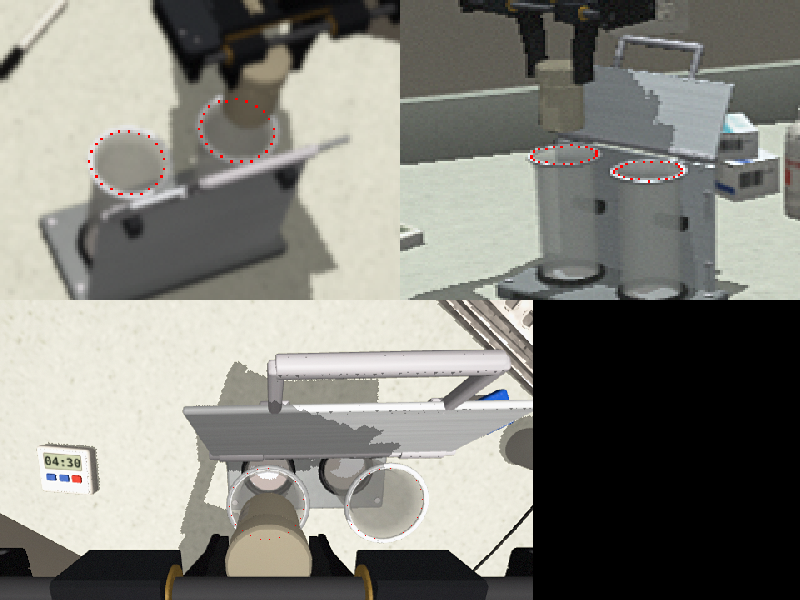

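Red rings computed from the mouth model lie on the real rims in the scene and side views, and the jar hangs over the left mouth. I'll lower and release.

send_rows:
  increments:
    - [[0,0,0,0.1,0,2,1],[0,0,0,0,0,2,1],[0,0,0,0,0,1.3,1],[0,0,0,0,0,1,1],[0,0,0,0,0,0,1]]

```text
time: 12.9
tool_pos: [0.5099, 0.196, 0.1715]
tcp_rot: [[0.549, -0.836, -0.003], [-0.836, -0.549, -0.001], [-0.001, 0.003, -1.0]]
wrist_force: [-0.1, -0.3, -2.7]
finger_gap: 0.0459
```

send_rows:
  increments:
    - [[0,0,0,0,0,0,0.2],[0,0,0,0,0,0,0],[0,0,0,0,0,0,0],[0,0,0,0,0,-2,0],[0,0,0,0,0,-4,0]]

```text
time: 13.4
tool_pos: [0.5087, 0.1966, 0.2311]
tcp_rot: [[0.55, -0.835, -0.006], [-0.835, -0.55, -0.001], [-0.002, 0.006, -1.0]]
wrist_force: [-0.1, 1.0, -0.7]
finger_gap: 0.0778
```

```bash
cat >> h.py <<'E'
MC=np.array([.5375,.156])
E
python3 - <<'E'
from h import *
go([.470,-.1125,.23])
im,d=vision.get_image("side"); cv2.imwrite("pics/s5.png",im)
for m in models.masks_of("side","jar_a"):
    q,z=pts("side",d,np.argwhere(m["mask"])); print(round(m["score"],2),m["at"],np.median(q,0).round(3),im[m["mask"]].mean(0).round())
E
```

```text
t 13.4 at [0.5087 0.1966 0.2311] yaw -56.6 F [-0.1  1.  -0.7] gap 0.0778 shift cm [23.67 20.24  0.17]
0.98 [345.2, 377.4] [ 0.56  -0.293  0.048] [122. 138. 139.]
0.87 [376.4, 349.0] [ 0.474 -0.366  0.05 ] [105. 108.  16.]
0.86 [349.3, 301.5] [ 0.432 -0.263  0.05 ] [126. 141. 141.]
0.74 [310.3, 293.3] [ 0.463 -0.127  0.049] [126. 142. 143.]
0.72 [364.8, 256.1] [ 0.346 -0.264  0.047] [107. 110.  22.]
```

send_rows:
  increments:
    - [[0,0,0,3.9,3.4,0,0],[0,0,0,3.9,3.4,0,0],[0,0,0,3.9,3.4,0,0],[0,0,0,4.0,3.4,0,0],[0,0,0,4.0,3.4,0,0]]

```text
time: 14.0
tool_pos: [0.4784, -0.0527, 0.234]
tcp_rot: [[0.551, -0.835, 0.002], [-0.835, -0.551, -0.001], [0.002, -0.001, -1.0]]
wrist_force: [0.3, -0.3, -0.2]
finger_gap: 0.0871
```

send_rows:
  increments:
    - [[0,0,0,3.9,3.2,0,0],[0,0,0,0,0,2,0],[0,0,0,0,0,0,0],[0,0,0,0,0,0,0]]

```text
time: 14.4
tool_pos: [0.4731, -0.1003, 0.2133]
tcp_rot: [[0.55, -0.835, -0.0], [-0.835, -0.55, 0.001], [-0.001, 0.0, -1.0]]
wrist_force: [0.2, 0.5, -0.5]
finger_gap: 0.0868
```

```bash
python3 - <<'E'
from h import *
go([.470,-.1125,.03])
for c in ("scene","side"): print(*jars(c,f"pics/{c}6.png"),sep="\n ")
a=cv2.imread("pics/side6.png"); b=cv2.imread("pics/scene6.png")
cv2.imwrite("pics/p2.png",np.hstack([cv2.resize(a[160:400,200:420],(380,415)),cv2.resize(b[160:350,200:500],(420,415))]))
E
```

```text
t 14.4 at [ 0.4731 -0.1003  0.2133] yaw -56.6 F [ 0.2  0.5 -0.5] gap 0.0868 shift cm [ 0.86  0.94 18.33]
(array([ 0.5684, -0.2747]), 0.024, 'cream', 0.86)
 (array([ 0.4807, -0.3473]), 0.024, 'TURQ', 0.85)
 (array([ 0.4401, -0.245 ]), 0.024, 'cream', 0.75)
 (array([ 0.3574, -0.2459]), 0.023, 'TURQ', 0.75)
 (array([ 0.4692, -0.1113]), 0.025, 'cream', 0.58)
(array([ 0.3508, -0.2503]), 0.024, 'TURQ', 0.97)
 (array([ 0.4786, -0.3522]), 0.024, 'TURQ', 0.84)
 (array([ 0.4377, -0.25  ]), 0.025, 'cream', 0.78)
 (array([ 0.5659, -0.2792]), 0.024, 'cream', 0.68)
 (array([ 0.4581, -0.16  ]), 0.07, 'cream', 0.57)
```

View pics/p2.png

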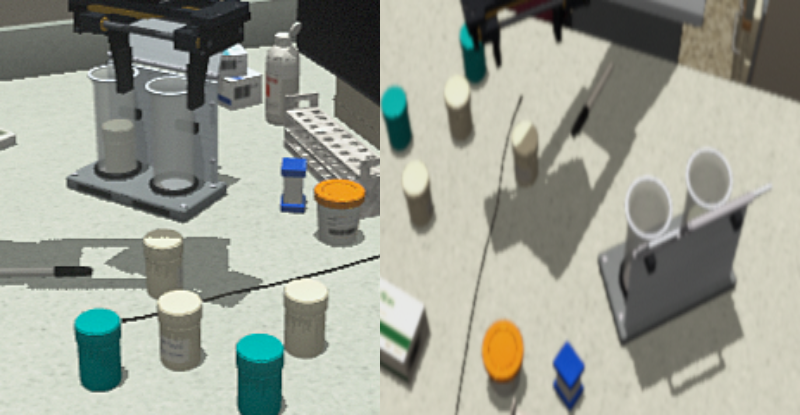

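The first jar stands at the bottom of the left tube (crop 118,145). Next is jar D.

send_rows:
  increments:
    - [[0,0,0,0.86,0.94,4,0],[0,0,0,0,0,4.5,0],[0,0,0,0,0,4.5,0],[0,0,0,0,0,3.5,0.2],[0,0,0,0,0,1.6,0.4]]

```text
time: 15.1
tool_pos: [0.468, -0.1112, 0.0289]
tcp_rot: [[0.552, -0.834, -0.005], [-0.834, -0.552, 0.002], [-0.004, 0.003, -1.0]]
wrist_force: [0.5, 0.3, 0.5]
finger_gap: 0.0774
```

send_rows:
  increments:
    - [[0,0,0,0,0,0,0.6],[0,0,0,0,0,0,1],[0,0,0,0,0,0,1],[0,0,0,0,0,0,1],[0,0,0,0,0,0,1]]

```text
time: 15.6
tool_pos: [0.4713, -0.1132, 0.0338]
tcp_rot: [[0.55, -0.835, 0.002], [-0.835, -0.55, -0.0], [0.002, -0.002, -1.0]]
wrist_force: [-1.1, 2.6, 6.5]
finger_gap: 0.0455
```

send_rows:
  increments:
    - [[0,0,0,0,0,0,1],[0,0,0,0,0,-3,1],[0,0,0,0,0,-4.5,1],[0,0,0,0,0,-4.5,1],[0,0,0,0,0,-4.5,1]]

```text
time: 16.1
tool_pos: [0.4696, -0.113, 0.1989]
tcp_rot: [[0.55, -0.835, -0.0], [-0.835, -0.55, -0.0], [0.0, 0.0, -1.0]]
wrist_force: [2.0, 0.0, -2.2]
finger_gap: 0.0456
```

send_rows:
  increments:
    - [[0,0,0,0,0,-4,1],[0,0,0,0,0,0,1]]

```text
time: 16.3
tool_pos: [0.4736, -0.1146, 0.2445]
tcp_rot: [[0.55, -0.835, 0.012], [-0.835, -0.55, -0.005], [0.011, -0.007, -1.0]]
wrist_force: [0.9, -0.1, -1.5]
finger_gap: 0.0455
```

```bash
python3 - <<'E'
from h import *
go([*(MC+.05*MY),.235])
E
```

```text
t 16.3 at [ 0.4736 -0.1146  0.2445] yaw -56.61 F [ 0.9 -0.1 -1.5] gap 0.0455 shift cm [-24.09 -20.21   0.84]
```

send_rows:
  increments:
    - [[0,0,0,-3.9,-3.4,0,1],[0,0,0,-3.9,-3.4,0,1],[0,0,0,-3.9,-3.4,0,1],[0,0,0,-4.0,-3.4,0,1],[0,0,0,-4.0,-3.4,0,1]]

```text
time: 16.8
tool_pos: [0.5017, 0.1366, 0.236]
tcp_rot: [[0.55, -0.835, -0.001], [-0.835, -0.55, -0.0], [-0.0, 0.001, -1.0]]
wrist_force: [0.8, -1.0, -2.7]
finger_gap: 0.0457
```

send_rows:
  increments:
    - [[0,0,0,-4.0,-3.4,0,1],[0,0,0,0,0,0,1],[0,0,0,0,0,0,1],[0,0,0,0,0,0,1]]

```text
time: 17.2
tool_pos: [0.5079, 0.1836, 0.2361]
tcp_rot: [[0.55, -0.835, -0.002], [-0.835, -0.55, -0.001], [-0.0, 0.002, -1.0]]
wrist_force: [-0.2, 0.7, -2.6]
finger_gap: 0.0452
```

```bash
python3 - <<'E'
from h import *
go([*(MC+.05*MY),.171])
E
```

```text
t 17.2 at [0.5079 0.1836 0.2361] yaw -56.63 F [-0.2  0.7 -2.6] gap 0.0452 shift cm [-1.06 -0.95  6.51]
```

send_rows:
  increments:
    - [[0,0,0,-1.05,-0.95,0,1],[0,0,0,0,0,2,1],[0,0,0,0,0,2,1],[0,0,0,0,0,2.5,1],[0,0,0,0,0,0,1]]

```text
time: 17.7
tool_pos: [0.5081, 0.1973, 0.1683]
tcp_rot: [[0.549, -0.836, -0.007], [-0.836, -0.549, -0.001], [-0.003, 0.007, -1.0]]
wrist_force: [0.1, -0.0, -2.2]
finger_gap: 0.0459
```

send_rows:
  increments:
    - [[0,0,0,0,0,0,0.2],[0,0,0,0,0,0,0],[0,0,0,0,0,0,0],[0,0,0,0,0,-2,0],[0,0,0,0,0,-4,0]]

```text
time: 18.2
tool_pos: [0.5089, 0.198, 0.2307]
tcp_rot: [[0.55, -0.835, -0.005], [-0.835, -0.55, -0.001], [-0.002, 0.005, -1.0]]
wrist_force: [0.9, 0.5, 0.1]
finger_gap: 0.0775
```

```bash
python3 - <<'E'
from h import *
for c in ("scene","side"): print(*jars(c,f"pics/{c}7.png"),sep="\n ")
go([.439,-.247,.213])
E
```

```text
(array([ 0.4385, -0.2449]), 0.025, 'cream', 0.91)
 (array([ 0.4813, -0.3473]), 0.025, 'TURQ', 0.82)
 (array([ 0.3532, -0.2442]), 0.024, 'TURQ', 0.78)
 (array([ 0.5679, -0.2748]), 0.025, 'cream', 0.71)
(array([ 0.3506, -0.2493]), 0.025, 'TURQ', 0.97)
 (array([ 0.5668, -0.2789]), 0.025, 'cream', 0.91)
 (array([ 0.4368, -0.2484]), 0.025, 'cream', 0.75)
 (array([ 0.4804, -0.3534]), 0.025, 'TURQ', 0.7)
t 18.4 at [0.5121 0.1989 0.2349] yaw -56.61 F [ 0.   1.1 -0.1] gap 0.0855 shift cm [33.2  30.65  2.1 ]
```

send_rows:
  increments:
    - [[0,0,0,3.3,3.05,0,0],[0,0,0,3.3,3.05,0,0],[0,0,0,3.3,3.05,0,0],[0,0,0,3.3,3.05,0,0],[0,0,0,3.3,3.05,0,0]]

```text
time: 18.9
tool_pos: [0.473, -0.0246, 0.2314]
tcp_rot: [[0.551, -0.835, -0.001], [-0.835, -0.551, 0.0], [-0.001, 0.001, -1.0]]
wrist_force: [0.3, -1.1, 0.5]
finger_gap: 0.087
```

send_rows:
  increments:
    - [[0,0,0,3.3,3.05,0,0],[0,0,0,3.3,3.05,0,0],[0,0,0,3.3,3.05,0,0],[0,0,0,3.3,3.05,0,0],[0,0,0,3.4,3.15,0,0]]

```text
time: 19.4
tool_pos: [0.4363, -0.2477, 0.2314]
tcp_rot: [[0.55, -0.835, -0.0], [-0.835, -0.55, 0.001], [-0.001, 0.0, -1.0]]
wrist_force: [0.4, -0.4, 0.0]
finger_gap: 0.087
```

send_rows:
  increments:
    - [[0,0,0,0,0,2,0],[0,0,0,0,0,0,0]]

```text
time: 19.6
tool_pos: [0.435, -0.2462, 0.2088]
tcp_rot: [[0.548, -0.837, -0.005], [-0.837, -0.548, 0.004], [-0.006, 0.002, -1.0]]
wrist_force: [-0.0, 0.7, 0.4]
finger_gap: 0.0872
```

```bash
python3 - <<'E'
from h import *
print(*jars("scene","pics/scene8.png"),*jars("side","pics/side8.png"),sep="\n ")
a=cv2.imread("pics/side8.png"); b=cv2.imread("pics/scene8.png")
cv2.imwrite("pics/p3.png",np.hstack([cv2.resize(a[160:400,200:420],(380,415)),cv2.resize(b[160:350,200:500],(420,415))]))
go([.4385,-.247,.032])
E
```

```text
(array([ 0.5693, -0.2735]), 0.025, 'cream', 0.78)
 (array([ 0.3541, -0.2455]), 0.024, 'TURQ', 0.74)
 (array([ 0.4818, -0.3473]), 0.024, 'TURQ', 0.59)
 (array([ 0.4394, -0.2444]), 0.024, 'cream', 0.55)
 (array([ 0.4794, -0.3514]), 0.025, 'TURQ', 0.91)
 (array([ 0.4365, -0.2488]), 0.024, 'cream', 0.79)
 (array([ 0.3505, -0.2511]), 0.024, 'TURQ', 0.77)
 (array([ 0.5669, -0.2776]), 0.025, 'cream', 0.67)
t 19.8 at [ 0.4376 -0.2455  0.2126] yaw -56.53 F [-0.6  0.  -0.1] gap 0.0868 shift cm [ 0.17  0.02 18.06]
```

View pics/p3.png

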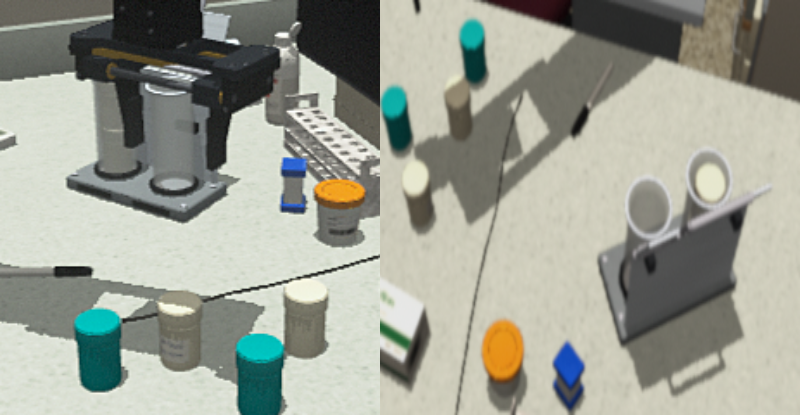

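The left tube holds two stacked jars, with the lid near the mouth at crop (710,180). Now jar B.

send_rows:
  increments:
    - [[0,0,0,0.1,0,4,0],[0,0,0,0,0,4.5,0],[0,0,0,0,0,4.5,0],[0,0,0,0,0,3.5,0.2],[0,0,0,0,0,1.6,0.4]]

```text
time: 20.3
tool_pos: [0.4365, -0.2446, 0.0283]
tcp_rot: [[0.552, -0.834, -0.003], [-0.834, -0.552, 0.003], [-0.004, 0.001, -1.0]]
wrist_force: [0.5, 0.6, -0.6]
finger_gap: 0.0783
```

send_rows:
  increments:
    - [[0,0,0,0,0,0,0.6],[0,0,0,0,0,0,1],[0,0,0,0,0,0,1],[0,0,0,0,0,0,1],[0,0,0,0,0,0,1]]

```text
time: 20.8
tool_pos: [0.439, -0.2478, 0.0329]
tcp_rot: [[0.55, -0.835, 0.002], [-0.835, -0.55, -0.002], [0.003, -0.001, -1.0]]
wrist_force: [-0.8, 1.9, 6.6]
finger_gap: 0.0458
```

send_rows:
  increments:
    - [[0,0,0,0,0,0,1],[0,0,0,0,0,-3,1],[0,0,0,0,0,-4.5,1],[0,0,0,0,0,-4.5,1],[0,0,0,0,0,-4.5,1]]

```text
time: 21.3
tool_pos: [0.4374, -0.2469, 0.1979]
tcp_rot: [[0.55, -0.835, -0.0], [-0.835, -0.55, -0.0], [-0.0, 0.0, -1.0]]
wrist_force: [0.9, -0.5, -1.8]
finger_gap: 0.0456
```

send_rows:
  increments:
    - [[0,0,0,0,0,-4,1],[0,0,0,0,0,0,1],[0,0,0,0,0,0,1]]

```text
time: 21.6
tool_pos: [0.4382, -0.2475, 0.2373]
tcp_rot: [[0.55, -0.835, 0.002], [-0.835, -0.55, -0.002], [0.003, -0.001, -1.0]]
wrist_force: [-0.1, 0.1, -2.5]
finger_gap: 0.0455
```

```bash
python3 - <<'E'
from h import *
go([*(MC-.05*MY),.235])
E
```

```text
t 21.6 at [ 0.4382 -0.2475  0.2373] yaw -56.61 F [-0.1  0.1 -2.5] gap 0.0455 shift cm [-23.23 -30.5    0.19]
```

send_rows:
  increments:
    - [[0,0,0,-2.6,-3.4,0,1],[0,0,0,-2.6,-3.4,0,1],[0,0,0,-2.6,-3.4,0,1],[0,0,0,-2.6,-3.4,0,1],[0,0,0,-2.6,-3.4,0,1]]

```text
time: 22.1
tool_pos: [0.507, -0.0431, 0.2335]
tcp_rot: [[0.55, -0.835, -0.004], [-0.835, -0.55, 0.001], [-0.003, 0.003, -1.0]]
wrist_force: [0.6, -0.2, -2.5]
finger_gap: 0.0457
```

send_rows:
  increments:
    - [[0,0,0,-2.6,-3.4,0,1],[0,0,0,-2.6,-3.4,0,1],[0,0,0,-2.6,-3.4,0,1],[0,0,0,-2.4,-3.3,0,1],[0,0,0,0,0,0,1]]

```text
time: 22.6
tool_pos: [0.5639, 0.1189, 0.233]
tcp_rot: [[0.554, -0.832, -0.004], [-0.832, -0.554, 0.002], [-0.004, 0.003, -1.0]]
wrist_force: [-0.7, -0.4, -2.5]
finger_gap: 0.0457
```

send_rows:
  increments:
    - [[0,0,0,0,0,0,1],[0,0,0,0,0,0,1]]

```text
time: 22.8
tool_pos: [0.5637, 0.1136, 0.2344]
tcp_rot: [[0.55, -0.835, -0.003], [-0.835, -0.55, -0.001], [-0.001, 0.003, -1.0]]
wrist_force: [0.0, -0.3, -2.4]
finger_gap: 0.046
```

```bash
python3 - <<'E'
from h import *
go([*(MC-.05*MY),.171])
E
```

```text
t 22.8 at [0.5637 0.1136 0.2344] yaw -56.64 F [ 0.  -0.3 -2.4] gap 0.046 shift cm [ 0.02 -0.18  6.34]
```

send_rows:
  increments:
    - [[0,0,0,0,-0.15,0,1],[0,0,0,0,0,2,1],[0,0,0,0,0,2,1],[0,0,0,0,0,2.3,1],[0,0,0,0,0,0,1]]

```text
time: 23.3
tool_pos: [0.5633, 0.1139, 0.1694]
tcp_rot: [[0.549, -0.836, -0.007], [-0.836, -0.549, -0.001], [-0.003, 0.006, -1.0]]
wrist_force: [-0.7, -1.0, -2.1]
finger_gap: 0.0454
```

send_rows:
  increments:
    - [[0,0,0,0,0,0,0.2],[0,0,0,0,0,0,0],[0,0,0,0,0,0,0],[0,0,0,0,0,-2,0],[0,0,0,0,0,-4,0]]

```text
time: 23.8
tool_pos: [0.5641, 0.1151, 0.2313]
tcp_rot: [[0.55, -0.835, -0.006], [-0.835, -0.55, -0.0], [-0.003, 0.005, -1.0]]
wrist_force: [0.3, -0.4, -0.3]
finger_gap: 0.0777
```

```bash
python3 - <<'E'
from h import *
for c in ("scene","side"): print(*jars(c,f"pics/{c}9.png"),sep="\n ")
go([.568,-.276,.213])
E
```

```text
(array([ 0.5688, -0.2745]), 0.024, 'cream', 0.8)
 (array([ 0.4833, -0.3467]), 0.024, 'TURQ', 0.76)
 (array([ 0.351 , -0.2462]), 0.026, 'TURQ', 0.69)
(array([ 0.5654, -0.2777]), 0.025, 'cream', 0.92)
 (array([ 0.4796, -0.3527]), 0.024, 'TURQ', 0.56)
t 24.0 at [0.5675 0.1154 0.2359] yaw -56.61 F [ 0.5 -0.4 -0.2] gap 0.0857 shift cm [32.7  21.51  2.28]
```

send_rows:
  increments:
    - [[0,0,0,3.3,2.15,0,0],[0,0,0,3.3,2.15,0,0],[0,0,0,3.3,2.15,0,0],[0,0,0,3.3,2.15,0,0],[0,0,0,3.3,2.15,0,0]]

```text
time: 24.5
tool_pos: [0.5663, -0.083, 0.2321]
tcp_rot: [[0.551, -0.835, -0.001], [-0.835, -0.551, 0.0], [-0.001, 0.001, -1.0]]
wrist_force: [-0.3, 0.1, -0.5]
finger_gap: 0.0867
```

send_rows:
  increments:
    - [[0,0,0,3.3,2.15,0,0],[0,0,0,3.3,2.15,0,0],[0,0,0,3.3,2.15,0,0],[0,0,0,3.3,2.15,0,0],[0,0,0,3.0,2.15,0,0]]

```text
time: 25.0
tool_pos: [0.5658, -0.2776, 0.2319]
tcp_rot: [[0.55, -0.835, -0.001], [-0.835, -0.55, 0.001], [-0.001, 0.001, -1.0]]
wrist_force: [1.1, 0.7, 0.0]
finger_gap: 0.087
```

send_rows:
  increments:
    - [[0,0,0,0,0,2,0],[0,0,0,0,0,0,0],[0,0,0,0,0,0,0]]

```text
time: 25.3
tool_pos: [0.5657, -0.2753, 0.2119]
tcp_rot: [[0.55, -0.835, -0.002], [-0.835, -0.55, 0.002], [-0.003, 0.001, -1.0]]
wrist_force: [-0.6, 0.2, 0.5]
finger_gap: 0.0869
```

```bash
python3 - <<'E'
from h import *
print(*jars("scene","pics/scene10.png"),*jars("side","pics/side10.png"),sep="\n ")
a=cv2.imread("pics/side10.png"); b=cv2.imread("pics/scene10.png")
cv2.imwrite("pics/p4.png",np.hstack([cv2.resize(a[160:400,200:420],(380,415)),cv2.resize(b[160:350,200:500],(420,415))]))
go([.5675,-.2765,.032])
E
```

```text
(array([ 0.5685, -0.2739]), 0.023, 'cream', 0.89)
 (array([ 0.4802, -0.3471]), 0.025, 'TURQ', 0.77)
 (array([0.7109, 0.0301]), 0.024, 'TURQ', 0.66)
 (array([ 0.3527, -0.2456]), 0.024, 'TURQ', 0.58)
 (array([ 0.4786, -0.3531]), 0.025, 'TURQ', 0.92)
 (array([ 0.5665, -0.2798]), 0.023, 'cream', 0.67)
t 25.5 at [ 0.5671 -0.2754  0.2142] yaw -56.53 F [ 0.2 -1.3  0.4] gap 0.0871 shift cm [ 0.09  0.04 18.22]
```

View pics/p4.png

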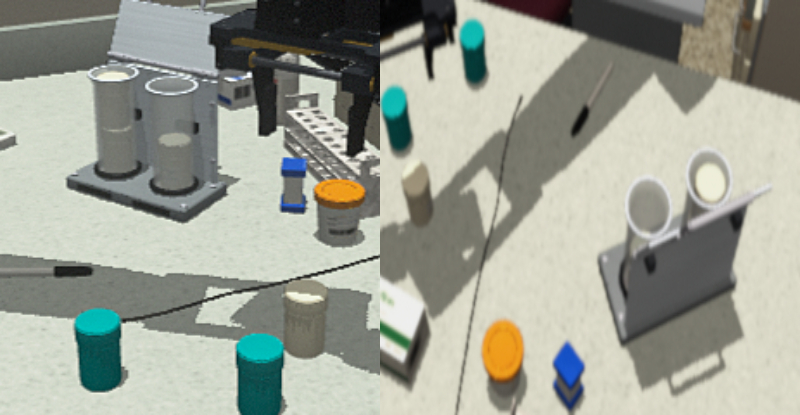

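The third jar is in the right tube (crop 175,165) and the flap is still open. Now the last jar, C.

send_rows:
  increments:
    - [[0,0,0,0.1,0,4,0],[0,0,0,0,0,4.5,0],[0,0,0,0,0,4.5,0],[0,0,0,0,0,3.5,0.2],[0,0,0,0,0,1.7,0.4]]

```text
time: 26.0
tool_pos: [0.5653, -0.275, 0.0278]
tcp_rot: [[0.551, -0.834, -0.004], [-0.834, -0.551, 0.003], [-0.004, 0.002, -1.0]]
wrist_force: [-0.0, 0.2, 0.1]
finger_gap: 0.0778
```

send_rows:
  increments:
    - [[0,0,0,0,0,0,0.6],[0,0,0,0,0,0,1],[0,0,0,0,0,0,1],[0,0,0,0,0,0,1],[0,0,0,0,0,0,1]]

```text
time: 26.5
tool_pos: [0.5686, -0.2777, 0.0337]
tcp_rot: [[0.55, -0.835, 0.003], [-0.835, -0.55, -0.002], [0.003, -0.002, -1.0]]
wrist_force: [-1.0, 1.7, 6.4]
finger_gap: 0.0458
```

send_rows:
  increments:
    - [[0,0,0,0,0,0,1],[0,0,0,0,0,-3,1],[0,0,0,0,0,-4.5,1],[0,0,0,0,0,-4.5,1],[0,0,0,0,0,-4.5,1]]

```text
time: 27.0
tool_pos: [0.5666, -0.2767, 0.1978]
tcp_rot: [[0.55, -0.835, -0.0], [-0.835, -0.55, 0.0], [-0.0, 0.0, -1.0]]
wrist_force: [-0.3, -0.5, -2.7]
finger_gap: 0.0456
```

send_rows:
  increments:
    - [[0,0,0,0,0,-4,1],[0,0,0,0,0,0,1],[0,0,0,0,0,0,1]]

```text
time: 27.3
tool_pos: [0.5675, -0.2773, 0.2376]
tcp_rot: [[0.55, -0.835, 0.002], [-0.835, -0.55, -0.002], [0.003, -0.001, -1.0]]
wrist_force: [-0.4, 0.9, -2.8]
finger_gap: 0.046
```

```bash
python3 - <<'E'
from h import *
go([*(MC-.05*MY),.235])
E
```

```text
t 27.3 at [ 0.5675 -0.2773  0.2376] yaw -56.61 F [-0.4  0.9 -2.8] gap 0.046 shift cm [-32.83 -21.35   0.2 ]
```

send_rows:
  increments:
    - [[0,0,0,-3.3,-2.15,0,1],[0,0,0,-3.3,-2.15,0,1],[0,0,0,-3.3,-2.15,0,1],[0,0,0,-3.3,-2.15,0,1],[0,0,0,-3.3,-2.15,0,1]]

```text
time: 27.8
tool_pos: [0.5642, -0.0781, 0.2331]
tcp_rot: [[0.55, -0.835, -0.005], [-0.835, -0.55, 0.001], [-0.004, 0.003, -1.0]]
wrist_force: [1.1, 0.0, -1.4]
finger_gap: 0.0462
```

send_rows:
  increments:
    - [[0,0,0,-3.3,-2.15,0,1],[0,0,0,-3.3,-2.15,0,1],[0,0,0,-3.3,-2.15,0,1],[0,0,0,-3.3,-2.15,0,1],[0,0,0,-3.1,-2.1,0,1]]

```text
time: 28.3
tool_pos: [0.5637, 0.1166, 0.2332]
tcp_rot: [[0.55, -0.835, -0.005], [-0.835, -0.55, -0.0], [-0.002, 0.004, -1.0]]
wrist_force: [0.3, -0.3, -2.8]
finger_gap: 0.0453
```

send_rows:
  increments:
    - [[0,0,0,0,0,0,1],[0,0,0,0,0,0,1],[0,0,0,0,0,0,1]]

```text
time: 28.6
tool_pos: [0.5648, 0.1141, 0.2345]
tcp_rot: [[0.55, -0.835, -0.003], [-0.835, -0.55, -0.001], [-0.001, 0.003, -1.0]]
wrist_force: [0.3, -0.1, -2.1]
finger_gap: 0.0458
```

```bash
python3 - <<'E'
from h import *
go([*(MC-.05*MY),.171])
E
```

```text
t 28.6 at [0.5648 0.1141 0.2345] yaw -56.63 F [ 0.3 -0.1 -2.1] gap 0.0458 shift cm [ 0.01 -0.05  6.35]
```

send_rows:
  increments:
    - [[0,0,0,0,-0.05,1,1],[0,0,0,0,0,2,1],[0,0,0,0,0,2,1],[0,0,0,0,0,1.3,1],[0,0,0,0,0,0,1]]

```text
time: 29.1
tool_pos: [0.5642, 0.1143, 0.17]
tcp_rot: [[0.549, -0.836, -0.005], [-0.836, -0.549, -0.0], [-0.003, 0.005, -1.0]]
wrist_force: [-0.1, 0.1, -2.8]
finger_gap: 0.0459
```

send_rows:
  increments:
    - [[0,0,0,0,0,0,0.2],[0,0,0,0,0,0,0],[0,0,0,0,0,0,0],[0,0,0,0,0,-2,0],[0,0,0,0,0,-4,0]]

```text
time: 29.6
tool_pos: [0.564, 0.1152, 0.2311]
tcp_rot: [[0.55, -0.835, -0.006], [-0.835, -0.55, -0.0], [-0.003, 0.005, -1.0]]
wrist_force: [0.5, -0.2, -0.0]
finger_gap: 0.0776
```

send_rows:
  increments:
    - [[0,0,0,0,0,-4,0],[0,0,0,0,0,-4,0],[0,0,0,0,0,-3,0],[0,0,-0.143,0,0,0,0],[0,0,-0.143,0,0,0,0.2]]

```text
time: 30.1
tool_pos: [0.5671, 0.1154, 0.3465]
tcp_rot: [[0.767, -0.641, 0.006], [-0.641, -0.767, 0.0], [0.004, -0.004, -1.0]]
wrist_force: [-0.1, 0.0, -0.2]
finger_gap: 0.0837
```

send_rows:
  increments:
    - [[0,0,-0.143,0,0,0,0.3],[0,0,-0.143,0,0,0,0.3],[0,0,-0.143,0,0,0,0.3],[0,0,-0.143,0,0,0,0.3],[0,0,-0.143,0,0,0,0.3]]

```text
time: 30.6
tool_pos: [0.5664, 0.1154, 0.3445]
tcp_rot: [[1.0, 0.019, 0.002], [0.019, -1.0, 0.0], [0.002, -0.0, -1.0]]
wrist_force: [0.3, 0.3, -0.0]
finger_gap: 0.0615
```

send_rows:
  increments:
    - [[0,0,-0.143,0,0,0,0.3],[0,0,-0.143,0,0,0,0.3],[0,0,-0.143,0,0,0,0.3],[0,0,-0.143,0,0,0,0.3],[0,0,0,0,0,0,0.3]]

```text
time: 31.1
tool_pos: [0.5663, 0.1154, 0.3443]
tcp_rot: [[0.833, 0.553, 0.002], [0.553, -0.833, 0.0], [0.002, 0.001, -1.0]]
wrist_force: [-1.0, 0.5, 0.4]
finger_gap: 0.0611
```

```bash
python3 - <<'E'
from h import *
bar=MC+.046*MX
im,d=vision.get_image("scene"); cv2.imwrite("pics/scene11.png",im); im2,d2=vision.get_image("side")
for cam,I,D in(("scene",im,d),("side",im2,d2)):
    rc=np.argwhere(D>0); p,z=pts(cam,D,rc); u=(p[:,:2]-MC)@np.c_[MX,MY]
    s=(p[:,2]>.27)&(p[:,2]<.31)&(abs(u[:,0]-.095)<.03)&(abs(u[:,1])<.05); print(cam,s.sum(),np.c_[u,p[:,2]][s].min(0).round(3),np.c_[u,p[:,2]][s].max(0).round(3),np.median(np.c_[u,p[:,2]][s],0).round(3))
    for sg in(1,-1):
        s=(np.hypot(u[:,0],u[:,1]-sg*.05)<.022)&(p[:,2]>.02)&(p[:,2]<.2); print(sg,s.sum(),np.percentile(p[s,2],[5,50,90,97]).round(3))
cv2.imwrite("pics/p5.png",np.hstack([cv2.resize(im2[100:310,200:400],(400,420)),cv2.resize(im[160:350,310:500],(400,420))]))
go([*(MC+.095*MX),.30])
E
```

```text
scene 275 [ 0.09  -0.047  0.272] [0.104 0.05  0.295] [ 0.099 -0.001  0.288]
1 280 [0.161 0.165 0.168 0.169]
-1 271 [0.161 0.165 0.167 0.168]
side 175 [ 0.08  -0.048  0.27 ] [0.101 0.049 0.292] [ 0.091 -0.002  0.285]
1 57 [0.165 0.166 0.168 0.168]
-1 74 [0.165 0.166 0.167 0.167]
t 31.2 at [0.5663 0.1153 0.344 ] yaw 33.3 F [0.1 1.  0. ] gap 0.0611 shift cm [ 9.32 -5.01  4.41]
```

View pics/p5.png

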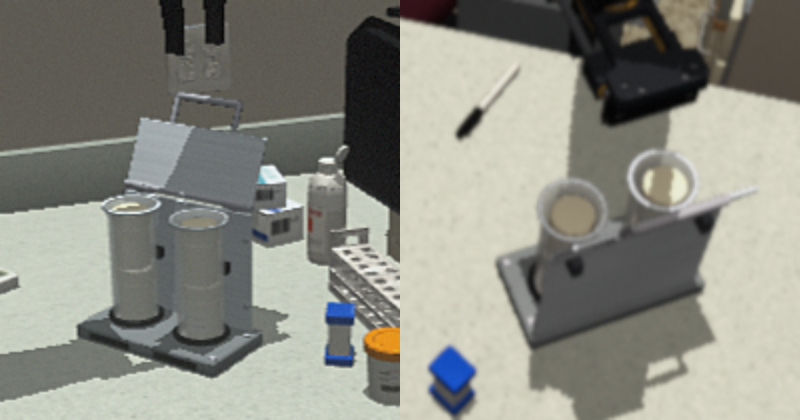

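All four jars are stacked in the tubes (tops at z≈0.166, matching the expected 0.166), and the flap bar is at (x 0.095, z 0.285). I'll grasp the bar and swing the flap shut.

send_rows:
  increments:
    - [[0,0,0,4.65,-2.5,0,0.3],[0,0,0,4.65,-2.5,0,0.3],[0,0,0,0,0,3,0.3],[0,0,0,0,0,3,0.3],[0,0,0,0,0,3.0,0.3]]

```text
time: 31.7
tool_pos: [0.6135, 0.2041, 0.2522]
tcp_rot: [[0.835, 0.55, 0.001], [0.55, -0.835, 0.0], [0.0, 0.0, -1.0]]
wrist_force: [0.8, 0.1, 0.1]
finger_gap: 0.0606
```

send_rows:
  increments:
    - [[0,0,0,0,0,0,0.6],[0,0,0,0,0,0,0.8],[0,0,0,0,0,0,1],[0,0,0,0,0,0,1],[0,0,0,0,0,0,1]]

```text
time: 32.2
tool_pos: [0.6141, 0.2035, 0.2552]
tcp_rot: [[0.834, 0.552, 0.003], [0.552, -0.834, 0.001], [0.003, 0.001, -1.0]]
wrist_force: [0.2, -0.8, 0.4]
finger_gap: 0.0288
```

send_rows:
  increments:
    - [[0,0,0,0,0,0,1],[0,0,0,0,0,0,1],[0,0,0,0,0,0,1]]

```text
time: 32.5
tool_pos: [0.6137, 0.2035, 0.2537]
tcp_rot: [[0.834, 0.552, 0.001], [0.552, -0.834, 0.0], [0.001, 0.0, -1.0]]
wrist_force: [0.7, 0.6, 2.1]
finger_gap: 0.0089
```

```bash
python3 - <<'E'
from h import *
go([*(MC+.095*MX),.253])
E
```

```text
t 32.5 at [0.6137 0.2035 0.2537] yaw 33.52 F [0.7 0.6 2.1] gap 0.0089 shift cm [ 0.53 -0.24  0.07]
```

send_rows:
  increments:
    - [[0,0,0,-1.35,0,-0.45,1],[0,0,0,-1.4,0,-0.3,1],[0,0,0,-1.4,0,-0.1,1],[0,0,0,-1.4,0,0.05,1],[0,0,0,-1.4,0,0.2,1]]

```text
time: 33.0
tool_pos: [0.5562, 0.1648, 0.2605]
tcp_rot: [[0.834, 0.552, 0.004], [0.552, -0.834, 0.0], [0.003, 0.002, -1.0]]
wrist_force: [3.1, -1.5, 1.8]
finger_gap: 0.0089
```

send_rows:
  increments:
    - [[0,0,0,-1.35,0,0.4,1],[0,0,0,-1.3,0,0.55,1],[0,0,0,-1.25,0,0.7,1],[0,0,0,-1.15,0,0.85,1],[0,0,0,-1.0,0,0.95,1]]

```text
time: 33.5
tool_pos: [0.5056, 0.131, 0.2254]
tcp_rot: [[0.834, 0.552, 0.003], [0.552, -0.834, -0.0], [0.002, 0.002, -1.0]]
wrist_force: [2.7, -1.1, 0.2]
finger_gap: 0.009
```

send_rows:
  increments:
    - [[0,0,0,-0.9,0,1.1,1],[0,0,0,-0.8,0,1.2,1],[0,0,0,-0.65,0,1.25,1],[0,0,0,-0.45,0,1.35,1],[0,0,0,-0.3,0,1.4,1]]

```text
time: 34.0
tool_pos: [0.4793, 0.1139, 0.161]
tcp_rot: [[0.834, 0.552, 0.001], [0.552, -0.834, -0.001], [0.001, 0.001, -1.0]]
wrist_force: [3.4, -1.6, 1.0]
finger_gap: 0.0091
```

send_rows:
  increments:
    - [[0,0,0,-0.1,0,0.5,1],[0,0,0,0,0,0.4,1],[0,0,0,0,0,0,1]]

```text
time: 34.3
tool_pos: [0.4783, 0.1135, 0.1517]
tcp_rot: [[0.834, 0.552, -0.0], [0.552, -0.834, -0.001], [-0.001, 0.001, -1.0]]
wrist_force: [3.1, -3.3, 0.5]
finger_gap: 0.009
```

```bash
python3 - <<'E'
from h import *
go([*(MC-.072*MX),.149])
E
```

```text
t 34.3 at [0.4783 0.1135 0.1517] yaw 33.51 F [ 3.1 -3.3  0.5] gap 0.009 shift cm [ 0.08 -0.28  0.27]
```

send_rows:
  increments:
    - [[0,0,0,0,0,0.2,1],[0,0,0,0,0,0,0.72],[0,0,0,0,0,0,0.72],[0,0,0,0,0,0,0.72],[0,0,0,0,0,0,0.72]]

```text
time: 34.8
tool_pos: [0.4778, 0.1143, 0.1504]
tcp_rot: [[0.834, 0.552, -0.001], [0.552, -0.834, 0.0], [-0.001, -0.001, -1.0]]
wrist_force: [0.9, -0.1, 0.4]
finger_gap: 0.0234
```

send_rows:
  increments:
    - [[0,0,0,0,0,-2,0.72],[0,0,0,0,0,-3,0.72],[0,0,0,0,0,-4,0.72],[0,0,0,0,0,-4,0.72],[0,0,0,0,0,0,0.72]]

```text
time: 35.3
tool_pos: [0.4812, 0.1144, 0.2875]
tcp_rot: [[0.833, 0.552, 0.011], [0.552, -0.834, 0.001], [0.01, 0.005, -1.0]]
wrist_force: [0.3, -0.4, 0.2]
finger_gap: 0.0245
```

```bash
python3 - <<'E'
from h import *
im,d=vision.get_image("scene"); im2,d2=vision.get_image("side")
for cam,D in(("scene",d),("side",d2)):
    rc=np.argwhere(D>0); p,z=pts(cam,D,rc); u=(p[:,:2]-MC)@np.c_[MX,MY]
    for n,x in(("bar",-.072),("front",-.03),("mid",.0),("back",.03)):
        s=(abs(u[:,0]-x)<.006)&(abs(u[:,1])<.035)&(p[:,2]>.17)&(p[:,2]<.25); print(cam,n,s.sum(),np.percentile(p[s,2],[10,50,90]).round(4))
    for t in("lidded_cup","label_block"):
        for m in models.masks_of(cam,t)[:1]:
            q,_=pts(cam,D,np.argwhere(m["mask"])); print(t,np.percentile(q,[5,50,95],axis=0).round(3).tolist())
cv2.imwrite("pics/p6.png",np.hstack([cv2.resize(im2[100:310,200:400],(400,420)),cv2.resize(im[160:350,310:500],(400,420))]))
go([.48,.11,.3])
E
```

```text
scene bar 135 [0.1803 0.1838 0.1867]
scene front 153 [0.1789 0.1809 0.183 ]
scene mid 166 [0.1786 0.181  0.1833]
scene back 167 [0.1788 0.1809 0.1834]
lidded_cup [[0.696, -0.098, 0.009], [0.728, -0.07, 0.069], [0.75, -0.046, 0.073]]
label_block [[0.695, 0.013, 0.01], [0.716, 0.032, 0.064], [0.729, 0.049, 0.07]]
side bar 80 [0.1787 0.1837 0.1856]
side front 66 [0.1718 0.1812 0.1825]
side mid 48 [0.1803 0.1815 0.1824]
side back 44 [0.1804 0.1813 0.1826]
lidded_cup [[0.692, -0.104, 0.008], [0.712, -0.093, 0.052], [0.741, -0.057, 0.071]]
label_block [[0.689, 0.006, 0.007], [0.702, 0.015, 0.04], [0.72, 0.036, 0.068]]
t 35.6 at [0.4773 0.1139 0.2788] yaw 33.52 F [ 0.2 -0.3  0.3] gap 0.0242 shift cm [ 0.    0.47 -2.12]
```

View pics/p6.png

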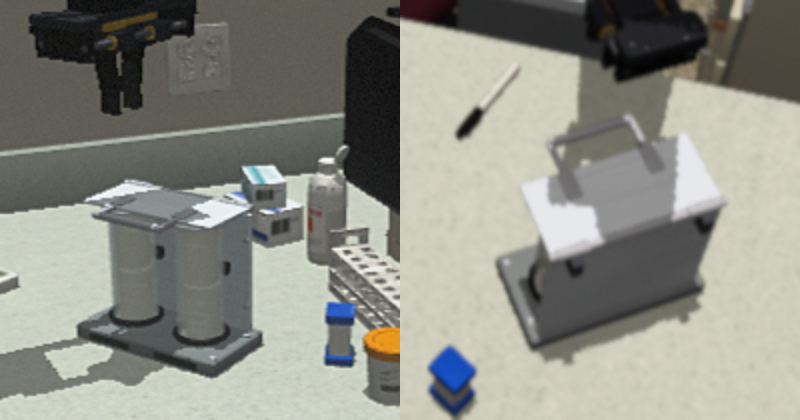

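The flap lies flat on top, level at 0.181 from front to back. Both tubes hold two jars, the gripper is clear, and the cup and label box have not moved. I'm handing in.

```bash
python3 -c "
from h import *
print(r.sign_off())"
```

```text
the job is handed in; nothing more can be done
None
```

The magazine is reloaded and handed in at about 36 s. I swung the flap open until it stayed back on its own, stacked all four cream jars two to a tube with lids up, and swung the flap shut.

**Last checks:**
- **Jars:** with the flap still open, the jar tops measured z ≈ 0.165–0.166 m in both tubes, against an expected 0.166. The pictures showed them upright.
- **Flap:** it measured level at z ≈ 0.181 m from front to back.
- **Other items:** the lidded cup and label box had not moved beyond measuring noise. The turquoise jars were not handled.
- **Gripper:** it was clear of everything, about 0.12 m above the bar.

**What disagreed:**
- **Fingertip position:** the real fingertips sit about 23 mm behind the reported TCP, not 8 mm ahead as described. My first two closings on the flap bar therefore met nothing. I confirmed the offset with the side, scene and wrist cameras and corrected every later grasp by about 31 mm.
- **Cameras:** the scene and side views differed by 3–5 mm. I used the mean for the jars and checked the magazine position with the wrist camera.

I saw no jar get knocked aside. Signing off reported no verdict.

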